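# Load the stain bottles into the plywood carrier and hang it on the pegboard hook

## Robot

A 6-joint arm with a two-finger parallel gripper is mounted at the origin on the work surface. World frame = base frame: x ahead of the robot, y to its left, z up, the work surface at z = 0. Lengths are in m, angles in rad, forces in N, time in s.
With the tool pointing down it reaches from about 0.35 to 0.875 m from the base axis. Payload 15.5 kg.
Tool frame: the origin (TCP) lies on the centre line of the jaws, within the pads' length; the fingertips stand 19 mm ahead of it and the grasp point (between the pads) is the TCP (env.tcp_to_tips is the distance from the TCP to the fingertips, in m); z points along the fingers, y is the line along which they close (so a half turn about z gives the same grasp; the last joint's range is limited). The gripper opens to 85 mm and grips with 20 to 120 N. Pads are 22 mm wide; open, the fingers measure 114 mm over their backs; the gripper's body (76 mm by 85 mm) begins 54 mm behind the grasp point. The pads swing forward as they close: fully open they stand 13 mm farther back than shut.
Start: joints at [-1.347, 0.494, 1.345, -0, 1.302, -0.096], TCP at [0.196, -0.593, 0.25] pointing down, gripper open.
Joint ranges: [-2.91, 2.91], [-0.82, 2.16], [0.22, 2.67], [-1.22, 4.37], [0.12, 2.79], [-3.08, 3.08]. Speed limits (rad/s): [1.89, 1.89, 2.57, 3.01, 3.01, 3.01].

## Interface

Orientations are given as a unit quaternion [w, x, y, z].
In Python, from station import env gives the robot as it stands.
- The arm moves only by the tool servo_tool, never from a script. Its argument "commands" is a list of rows, each an object with "xyz": the shift along the tool's x, y, z in units of 0.03 m (1.0 is 0.03 m), a list of three; "dr": the turn, a rotation vector about the tool's x, y, z in units of 6 degrees (1.0 is 6 degrees), a list of three; "fingers": the opening, from 0 (shut) to 1 (fully open). In form: [{"xyz": [dx, dy, dz], "dr": [wx, wy, wz], "fingers": fingers}, ...]. A call has 1 to 10 rows; each row shifts and turns the commanded pose from where the row before left it, along the tool's axes as they then stand; what a row does not reach is not made up. A row lasts 1/12 s, in which the tool goes at most 41.7 mm and 7.16 degrees, less where a joint would pass 70% of its speed; a pose out of reach is approached as far as the arm can. A call with a number of a shift or a turn outside -1 to 1 is refused whole. A call with a gripper value outside its range is refused whole. The fingers move at their own pace and stop on an object; "newtons" is the grip in N (left out, the last holds). Time passes only in rows, so rows that do not move let the fingers close. It gives the time, the measured TCP pose, the force, the opening and the grip force at its end, in the units of the state.
- env.read_state(): the state, without advancing time (a new reading comes with each control period).
- env.snapshot(name): name is "scene" or "top"; returns a dict with "pixels" (400x640x3 uint8, red, green, blue), "fx", "fy", "cx", "cy" (pixels), "position" and "attitude" of the camera in the world. Camera axes: x right, y down, z forward; pixel columns grow to the right and rows downward; lengths in m; the calibration is good to about 2 mm. A picture is of the moment at which its call begins. There is no depth.
- env.job_done(): hands the job in; it is judged then, once.
The state is a dict: "time_s": time; "q": joint angles; "qvel": joint speeds; "joint_torque": joint torques, N m; "tool_pos": TCP position; "orientation": TCP orientation; "wrist_force": force on the tool from outside, world axes, zero at the start; "torque": the same for the moment, N m; "gripper_width": finger opening in m; "grip_force": force on a finger pad.
Only numpy, scipy, OpenCV 4.12 (cv2) and the standard library are available. Lean on these libraries where they do the work, as an engineer would, in place of code of your own. Each camera call takes 0.05 s, during which the arm holds its last target. There are 200 camera calls.

## Task

Put the staining kit away: stand every stain bottle upright in a cell of its own in the plywood carrier, right down on the cell's floor, while the carrier stands on the bench. Then lift the loaded carrier by its dowel handle, keeping it upright, and hang it by the dowel, centred on both prongs of the pegboard hook, at rest and let go. Leave everything else on the bench where it is.

Things in the scene. Friction and masses are not known exactly. Their poses are not given: they have to be found in the camera images.
- carrier: Loose plywood bottle tote, 204 (x) by 178 (y) mm, 400 g. Origin: centre of its underside; x along its dowel handle. Six square open cells 58 x 58 mm, centres at x = -64, 0, 64, y = +-54 mm; floor 6 mm thick, walls 6 mm thick, tops 61 mm above the underside. A 38 mm slot between the rows stays empty. End boards (inner faces at x = +-93) taper to uprights 44 mm wide, 185 mm tall
- carrier_bar (a point): Middle, on the axis, of the fixed round dowel handle that joins the carrier's end boards: 14 mm in diameter, along carrier x over the middle slot (y = 0), axis 168 mm above the carrier's underside, 186 mm clear length
- carrier_cell1 (a point): Centre of the floor of cell 1 of the carrier (inner floor, 6 mm above its underside; carrier x +64, y +54 mm)
- carrier_cell2 (a point): Centre of the floor of cell 2 of the carrier (inner floor, 6 mm above its underside; carrier x 0, y +54 mm)
- carrier_cell3 (a point): Centre of the floor of cell 3 of the carrier (inner floor, 6 mm above its underside; carrier x -64, y +54 mm)
- carrier_cell4 (a point): Centre of the floor of cell 4 of the carrier (inner floor, 6 mm above its underside; carrier x +64, y -54 mm)
- carrier_cell5 (a point): Centre of the floor of cell 5 of the carrier (inner floor, 6 mm above its underside; carrier x 0, y -54 mm)
- carrier_cell6 (a point): Centre of the floor of cell 6 of the carrier (inner floor, 6 mm above its underside; carrier x -64, y -54 mm)
- bottle1: Amber stain bottle with a red label band, standing, about 85 g, may be absent. Round, 54 mm in diameter to 68 mm height (foot bevelled 7 mm), tapering to a 30 mm neck at 84 mm; fixed black cap, good to grip, 32 mm in diameter from 88 to 118 mm height. Origin: centre of its underside, z up
- bottle2: Amber stain bottle with a yellow label band, standing, about 85 g, may be absent. Round, 54 mm in diameter to 68 mm height (foot bevelled 7 mm), tapering to a 30 mm neck at 84 mm; fixed black cap, good to grip, 32 mm in diameter from 88 to 118 mm height. Origin: centre of its underside, z up
- bottle3: Amber stain bottle with a green label band, standing, about 85 g, may be absent. Round, 54 mm in diameter to 68 mm height (foot bevelled 7 mm), tapering to a 30 mm neck at 84 mm; fixed black cap, good to grip, 32 mm in diameter from 88 to 118 mm height. Origin: centre of its underside, z up
- bottle4: Amber stain bottle with a blue label band, standing, about 85 g, may be absent. Round, 54 mm in diameter to 68 mm height (foot bevelled 7 mm), tapering to a 30 mm neck at 84 mm; fixed black cap, good to grip, 32 mm in diameter from 88 to 118 mm height. Origin: centre of its underside, z up
- bottle5: Amber stain bottle with a white label band, standing, about 85 g, may be absent. Round, 54 mm in diameter to 68 mm height (foot bevelled 7 mm), tapering to a 30 mm neck at 84 mm; fixed black cap, good to grip, 32 mm in diameter from 88 to 118 mm height. Origin: centre of its underside, z up
- bottle6: Amber stain bottle with a orange label band, standing, about 85 g, may be absent. Round, 54 mm in diameter to 68 mm height (foot bevelled 7 mm), tapering to a 30 mm neck at 84 mm; fixed black cap, good to grip, 32 mm in diameter from 88 to 118 mm height. Origin: centre of its underside, z up
- hook: Twin-prong steel hook fixed on the pegboard. Origin on the bench, in the board's front face, under the hook; x into the board, y along it, z up. Two parallel prongs 8 mm thick at y = +-45 mm (82 mm clear between) run level out to -x, upper side 235 mm above the bench, for 131 mm, then turn up: the tips end 144 mm out, 14 mm above the level part's upper side
- hook_seat (a point): Midway between the two prongs, at the height of their upper side (235 mm), 115 mm out from the board, 16 mm behind the start of the upturned tips; axes as the hook's. A hung dowel's axis lies 7 mm above this; it may rest from 22 mm nearer the tips to 35 mm nearer the board
- pegboard: White pegboard panel 480 mm long, 332 mm tall, fixed upright on the bench's left side (frame stands 7 mm proud of its front), front towards the bench's middle; the hook is at mid-length. Origin as the hook's, x into the board
- sanding_block: Cork sanding block 115 x 65 x 32 mm, lying on the bench; to be left alone
- wax_tin: Round wax tin, 88 mm in diameter, 36 mm tall, dark lid; to be left alone
- brush: Flat brush 200 mm long lying on the bench; to be left alone
- hammer: Hammer 260 mm long lying on the bench; to be left alone
- glue: White glue bottle, 64 mm in diameter, 170 mm tall, yellow label; to be left alone
- offcut: Dark wood offcut 170 x 45 x 22 mm; to be left alone
- try_block: Wooden block 70 x 70 x 50 mm; to be left alone

How it is judged:
On the way, in this order (a step that is already met when the one before it is completed fails the run):
1. every bottle stands down in a cell of the carrier, with the carrier upright on the bench (z of bottle1 in the frame of carrier between 0.001 and 0.011 m and x of bottle1 in the frame of carrier between -0.095 and 0.095 m and y of bottle1 in the frame of carrier between -0.085 and 0.085 m and angle between the z axis of each of bottle1, bottle2, bottle3, bottle4, bottle5, bottle6 and the z axis of carrier, either way round below 0.15 rad and z of bottle2 in the frame of carrier between 0.001 and 0.011 m and x of bottle2 in the frame of carrier between -0.095 and 0.095 m and y of bottle2 in the frame of carrier between -0.085 and 0.085 m and z of bottle3 in the frame of carrier between 0.001 and 0.011 m and x of bottle3 in the frame of carrier between -0.095 and 0.095 m and y of bottle3 in the frame of carrier between -0.085 and 0.085 m and z of bottle4 in the frame of carrier between 0.001 and 0.011 m and x of bottle4 in the frame of carrier between -0.095 and 0.095 m and y of bottle4 in the frame of carrier between -0.085 and 0.085 m and z of bottle5 in the frame of carrier between 0.001 and 0.011 m and x of bottle5 in the frame of carrier between -0.095 and 0.095 m and y of bottle5 in the frame of carrier between -0.085 and 0.085 m and z of bottle6 in the frame of carrier between 0.001 and 0.011 m and x of bottle6 in the frame of carrier between -0.095 and 0.095 m and y of bottle6 in the frame of carrier between -0.085 and 0.085 m and height (world z) of carrier below 0.006 m and angle between carrier's own z axis and vertical below 0.05 rad), for 0.3 s.
2. the loaded carrier hangs by its dowel on both prongs of the hook (z of bottle1 in the frame of carrier between 0.001 and 0.011 m and x of bottle1 in the frame of carrier between -0.095 and 0.095 m and y of bottle1 in the frame of carrier between -0.085 and 0.085 m and angle between the z axis of each of bottle1, bottle2, bottle3, bottle4, bottle5, bottle6 and the z axis of carrier, either way round below 0.15 rad and z of bottle2 in the frame of carrier between 0.001 and 0.011 m and x of bottle2 in the frame of carrier between -0.095 and 0.095 m and y of bottle2 in the frame of carrier between -0.085 and 0.085 m and z of bottle3 in the frame of carrier between 0.001 and 0.011 m and x of bottle3 in the frame of carrier between -0.095 and 0.095 m and y of bottle3 in the frame of carrier between -0.085 and 0.085 m and z of bottle4 in the frame of carrier between 0.001 and 0.011 m and x of bottle4 in the frame of carrier between -0.095 and 0.095 m and y of bottle4 in the frame of carrier between -0.085 and 0.085 m and z of bottle5 in the frame of carrier between 0.001 and 0.011 m and x of bottle5 in the frame of carrier between -0.095 and 0.095 m and y of bottle5 in the frame of carrier between -0.085 and 0.085 m and z of bottle6 in the frame of carrier between 0.001 and 0.011 m and x of bottle6 in the frame of carrier between -0.095 and 0.095 m and y of bottle6 in the frame of carrier between -0.085 and 0.085 m and x of carrier_bar in the frame of hook_seat between -0.022 and 0.035 m and y of carrier_bar in the frame of hook_seat between -0.025 and 0.025 m and z of carrier_bar in the frame of hook_seat between 0.001 and 0.014 m and angle between the x axis of carrier and the y axis of hook, either way round below 0.12 rad and contact force between carrier and hook above 2 N and angle between carrier's own z axis and vertical below 0.25 rad), for 0.2 s.
At the end, for the whole second after the job is handed in: The carrier hangs at rest and let go, its dowel on both prongs, centred within 25 mm, 22 mm outside to 35 mm inside the seat point, parallel to the board within 7 degrees, upright within 14 degrees; every bottle stands on the floor of a cell within 5 mm (all of step 2 and linear speed of carrier below 0.08 m/s); the robot touches nothing.
It fails at once if the carrier is tipped by more than 30 degrees (angle between carrier's own z axis and vertical above 0.52 rad).
It fails at once if something else on the bench is shifted by more than 4 cm (distance of any of sanding_block, wax_tin, brush, hammer, glue, offcut, try_block from where it was at the start of the episode above 0.04 m).
Of bottle1, bottle2, bottle3, bottle4, bottle5, bottle6 only 4 to 6 are there at a start; the rules pass over those that are not, and their reading is None.
At some moment in a run one of bottle1, bottle2, bottle3, bottle4, bottle5, bottle6 may be knocked a few centimetres aside while the robot is not near it.
It also fails if it takes over 210 s, if anything falls off the work surface, if the arm or the gripper's body presses on something with over 40 N, if the wrist force passes 120 N, or if a joint passes its speed limit or range.

## Working session

There is one attempt and no reset: what is moved stays moved. The work goes in short steps, Python scripts to look and compute and a tool call to move; the robot and the scene stay as the last step left them, time stands still between calls to the robot, and variables do not carry over. Pictures are saved under pics/ and viewed, at most 14 in all, crops included, and the job is handed in when it is done.

Besides the shell and the picture viewer there is one more tool, called after "Request:" as a command line: name --argument value ..., lists and objects as JSON in quotes. servo_tool: Moves the arm, as the interface text tells. Its arguments: {"type":"object","properties":{"commands":{"type":"array","items":{"type":"object","properties":{"xyz":{"type":"array","items":{"type":"number","minimum":-1,"maximum":1}},"dr":{"type":"array","items":{"type":"number","minimum":-1,"maximum":1}},"fingers":{"type":"number"}}}},"newtons":{"type":"number"}},"required":["commands"]}

```bash
ls; mkdir -p pics; cat > h.py <<'E'
import numpy as np, cv2
from scipy.spatial.transform import Rotation as R
from station import env
def snap(name,fn=None):
    s=env.snapshot(name)
    if fn: cv2.imwrite('pics/'+fn,s['pixels'][:,:,::-1])
    return s
def rot(s):
    a=np.array(s['attitude'],float)
    return a if a.shape==(3,3) else R.from_quat(a[[1,2,3,0]]).as_matrix()
def ray(s,u,v,z):
    d=rot(s)@np.array([(u-s['cx'])/s['fx'],(v-s['cy'])/s['fy'],1]); p=np.array(s['position'])
    return p+d*(z-p[2])/d[2]
def proj(s,P):
    c=(np.atleast_2d(P)-s['position'])@rot(s)
    return np.c_[c[:,0]/c[:,2]*s['fx']+s['cx'],c[:,1]/c[:,2]*s['fy']+s['cy']]
E
python3 - <<'E'
from h import *
for n in('top','scene'):
    s=snap(n,n+'0.png'); print({k:v for k,v in s.items() if k!='pixels'})
print(env.read_state(), env.tcp_to_tips)
E
```

```text
pics
{'fx': 505.5207164706219, 'fy': 505.5207164706219, 'cx': 321.4696127999086, 'cy': 196.792982829312, 'position': array([0.43117247, 0.06083136, 1.61724163]), 'attitude': array([-0.02763054,  0.71416795, -0.69884992,  0.02845139])}
{'fx': 418.36562456405585, 'fy': 418.36562456405585, 'cx': 321.8474337087241, 'cy': 203.72756344545223, 'position': array([ 0.97121734, -0.58093473,  1.07985662]), 'attitude': array([-0.33272294,  0.89911932,  0.26705634, -0.09777941])}
{'time_s': 0.1, 'q': array([-1.34649877e+00,  4.94092563e-01,  1.34607424e+00, -1.34204612e-05,
        1.30252593e+00, -9.54792996e-02]), 'qvel': array([ 0.00266069, -0.00054847, -0.00166671, -0.00113706, -0.00045675,
        0.00179526]), 'joint_torque': array([ 3.83684193e-03, -8.83590603e+01, -3.84564793e+01, -1.73509447e-04,
        5.08379235e-03,  1.88121518e-08]), 'tool_pos': array([ 0.19641284, -0.59300412,  0.24977587]), 'orientation': array([-5.48484535e-04,  9.87244619e-01,  1.59209795e-01, -4.18590187e-05]), 'wrist_force': array([0.45891258, 0.76008083, 0.17805453]), 'torque': array([-0.03315951,  0.01253725,  0.03358702]), 'grip_force': 0.0, 'gripper_width': 0.08561577895374071} 0.019
```

View pics/top0.png

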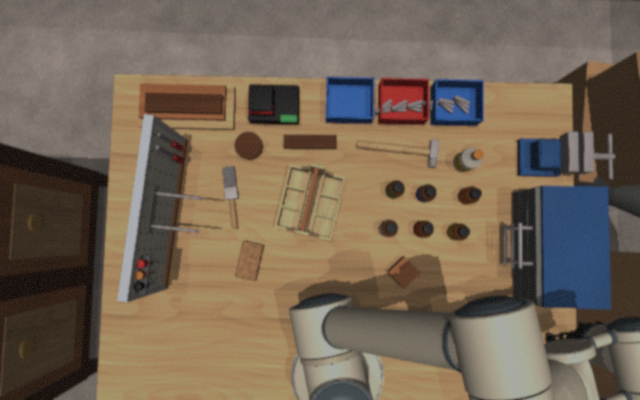

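View pics/scene0.png

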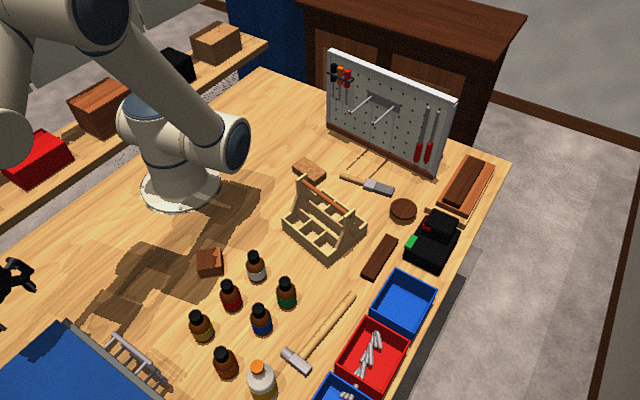

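The pictures show six bottles, with caps in the top view at about (395,188), (427,192), (470,195), (389,228), (424,229) and (459,231). The carrier is near (310,203) and the hook prongs near (160-220, 195/227).

```bash
python3 - <<'E'
import cv2
i=cv2.imread('pics/top0.png')
cv2.imwrite('pics/c1.png',cv2.resize(i[140:255,365:495],None,fx=5,fy=5,interpolation=cv2.INTER_CUBIC))
cv2.imwrite('pics/c2.png',cv2.resize(i[110:305,115:355],None,fx=3.0,fy=3.0,interpolation=cv2.INTER_CUBIC))
E
```

```text
(no output)
```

View pics/c1.png

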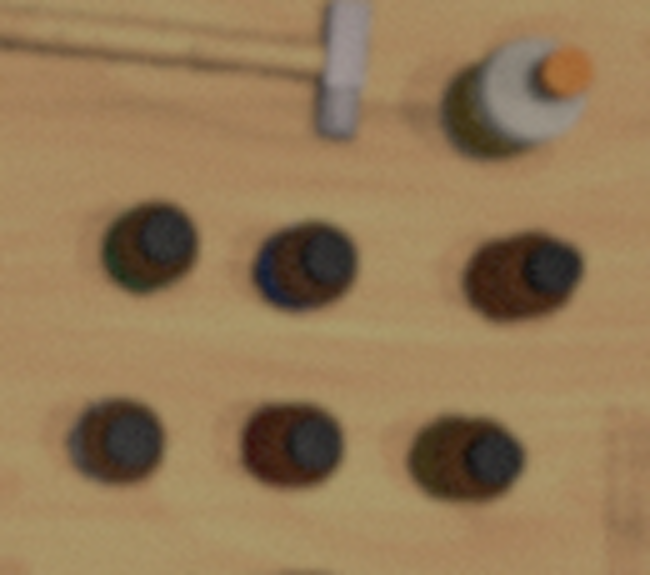

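View pics/c2.png

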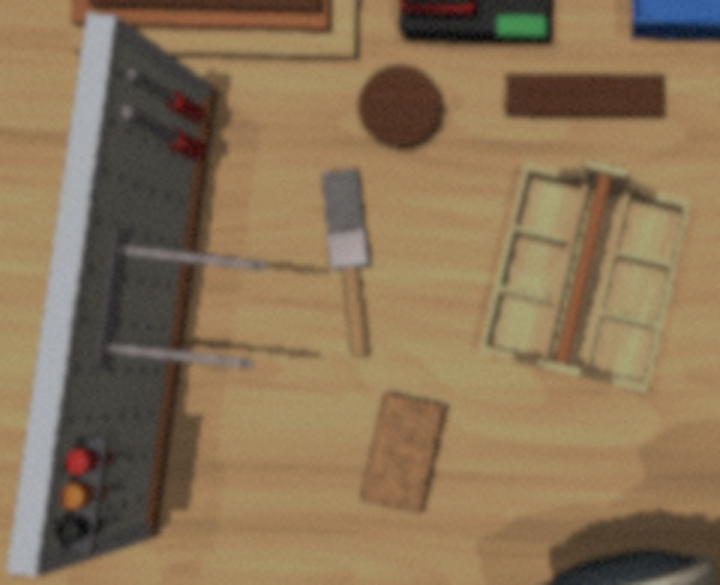

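The crops give me cap centres to sub-pixel, the carrier's wall corners and dowel ends, and the prongs' tips and roots. Now I'll work out the positions.

```bash
cat >> h.py <<'E'
def caps(s):
    "dark blob centroids of cap tops in an image -> list of px"
    g=cv2.GaussianBlur(s['pixels'].max(2),(0,0),0.8)
    m=(g<62).astype(np.uint8); return cv2.connectedComponentsWithStats(m)
def fit2(s,names_px,model,x0):
    from scipy.optimize import least_squares
    model=np.array(model); px=np.array(names_px)
    def f(p):
        c,sn=np.cos(p[2]),np.sin(p[2]); W=model.copy(); W[:,0]=c*model[:,0]-sn*model[:,1]+p[0]; W[:,1]=sn*model[:,0]+c*model[:,1]+p[1]
        return (proj(s,W)-px).ravel()
    r=least_squares(f,x0); return r.x,r.fun.reshape(-1,2)
E
cat > m.py <<'E'
from h import *
t=snap('top')
C=lambda l,k,o:(np.array(l,float)+.5)/k-.5+np.array(o)
b=C([(167,238),(327,256),(552,267),(134,440),(314,442),(494,457)],5,(365,140))
for n,p in zip('green blue orange white red yellow'.split(),b): print(n,p.round(1),ray(t,*p,.118)[:2].round(4))
n,l,st,c=caps(t)
for i in range(1,n):
    if 30<st[i,4]<200 and 360<c[i][0]<500: print('blob',c[i].round(1),st[i,4],ray(t,*c[i],.118)[:2].round(4))
px=C([(524,166),(485,350),(690,203),(645,388),(603,168),(563,365)],3,(115,110))
# carrier x ~ image up = world +x ; carrier y ~ left
mod=[(.099,.089,.061),(-.099,.089,.061),(.099,-.089,.061),(-.099,-.089,.061),(.099,0,.185),(-.099,0,.185)]
print('carrier',*fit2(t,px,mod,[.43,.07,0]))
hx=C([(265,265),(250,364),(125,250),(108,348)],3,(115,110))
# hook: x into the board (+world y), y ; prongs
hm=[(-.144,-.045,.249),(-.144,.045,.249),(0,-.045,.235),(0,.045,.235)]
print('hook',*fit2(t,hx,hm,[.43,.45,1.57]))
bx=C([(215,90),(158,535)],3,(115,110));
print([ray(t,*p,.0) for p in bx])
bx=C([(115,18),(40,573)],3,(115,110));
print('boardtop front',[ray(t,*p,.332) for p in bx])
E
python3 m.py
```

```text
green [398.  187.2] [ 0.584 -0.167]
blue [430.  190.8] [ 0.5753 -0.2625]
orange [475. 193.] [ 0.5717 -0.3966]
white [391.4 227.6] [ 0.4634 -0.1487]
red [427.4 228. ] [ 0.4645 -0.2553]
yellow [463.4 231. ] [ 0.4579 -0.362 ]
blob [432.1  92.3] 39 [ 0.8748 -0.2676]
blob [447.2 120.5] 136 [ 0.789  -0.3133]
blob [394.3 188.8] 175 [ 0.5789 -0.1562]
blob [425.4 192.7] 192 [ 0.5695 -0.2489]
blob [473.8 193.5] 97 [ 0.5701 -0.393 ]
blob [390.  227.4] 101 [ 0.4637 -0.1445]
blob [426.  228.2] 102 [ 0.4637 -0.2512]
blob [462.  231.2] 105 [ 0.4572 -0.3579]
carrier [ 0.53923488  0.09546375 -0.19585239] [[-0.39903443 -0.63996044]
 [-1.62169721  0.41667834]
 [ 0.30943783 -0.66443501]
 [ 1.61873927  0.28946762]
 [ 0.96360365 -0.8469693 ]
 [-0.87111293  1.33844591]]
hook [0.49798876 0.52458118 1.47176844] [[ 1.78223879  0.46053967]
 [ 2.16247026  0.46648493]
 [-2.41293206 -0.45912255]
 [-1.57747112 -0.51019183]]
[array([0.73567166, 0.50162532, 0.        ]), array([0.25991551, 0.54135311, 0.        ])]
boardtop front [array([0.73394415, 0.49980411, 0.332     ]), array([0.26157499, 0.53981863, 0.332     ])]
```

```bash
cat > ov.py <<'E'
from h import *
B=dict(g=(.584,-.167),b=(.5753,-.2625),o=(.5717,-.3966),w=(.4634,-.1487),r=(.4645,-.2553),y=(.4579,-.362))
car=(.5392,.0955,-.196); hk=(.498,.526,1.48)
def W(p,M):
    M=np.array(M,float); c,s=np.cos(p[2]),np.sin(p[2])
    return np.c_[c*M[:,0]-s*M[:,1]+p[0],s*M[:,0]+c*M[:,1]+p[1],M[:,2]]
a=np.linspace(0,2*np.pi,40)
def draw(s,k=1):
    im=cv2.resize(s['pixels'][:,:,::-1],None,fx=4,fy=4,interpolation=cv2.INTER_CUBIC)
    def pl(P,col,cl=False): cv2.polylines(im,[((proj(s,P)+.5)*4-.5).round().astype(int)],cl,col,1)
    for p in B.values():
        for r,z in((.016,.118),(.027,.034)): pl(np.c_[p[0]+r*np.cos(a),p[1]+r*np.sin(a),0*a+z],(0,255,255))
    pl(W(car,[(.102,.089,.061),(-.102,.089,.061),(-.102,-.089,.061),(.102,-.089,.061)]),(0,0,255),1)
    pl(W(car,[(.102,.089,0),(-.102,.089,0),(-.102,-.089,0),(.102,-.089,0)]),(255,0,255),1)
    pl(W(car,[(.093,0,.168),(-.093,0,.168)]),(255,0,0))
    for y in(-.045,.045): pl(W(hk,[(0,y,.231),(-.131,y,.231),(-.144,y,.249)]),(0,255,0))
    pl(W(hk,[(0,-.24,0),(0,.24,0),(0,.24,.332),(0,-.24,.332)]),(0,255,0),1)
    return im
E
python3 - <<'E'
from ov import *
t=draw(snap('top')); s=draw(snap('scene'))
cv2.imwrite('pics/o1.png',np.hstack([t[640:980,1240:1960],]))
A=cv2.resize(t[440:1240,440:1440],(800,640))[:300]
cv2.imwrite('pics/o1.png',np.vstack([t[640:980,1240:2000][:, :760]]))
cv2.imwrite('pics/o2.png',cv2.resize(s[200:1560,700:1860],(510,598)))
cv2.imwrite('pics/o3.png',cv2.resize(t[440:1240,440:1440],(740,592)))
E
```

```text
(no output)
```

View pics/o1.png

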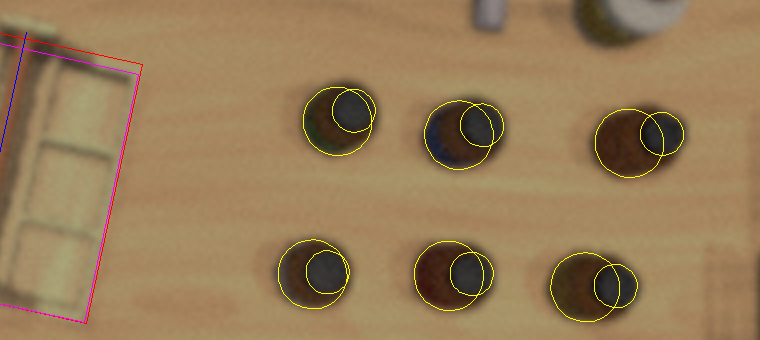

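View pics/o2.png

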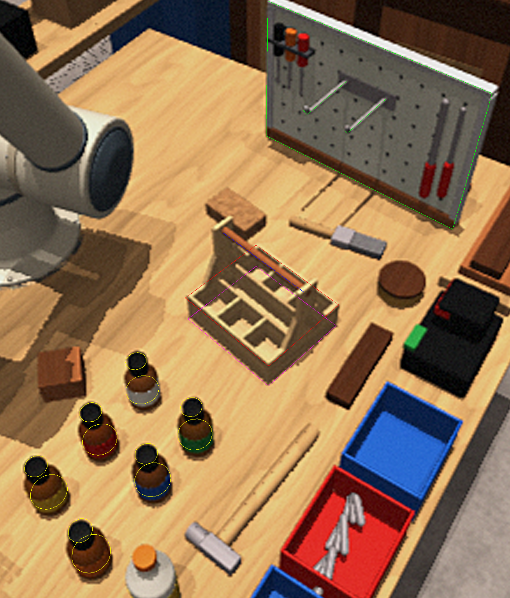

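View pics/o3.png

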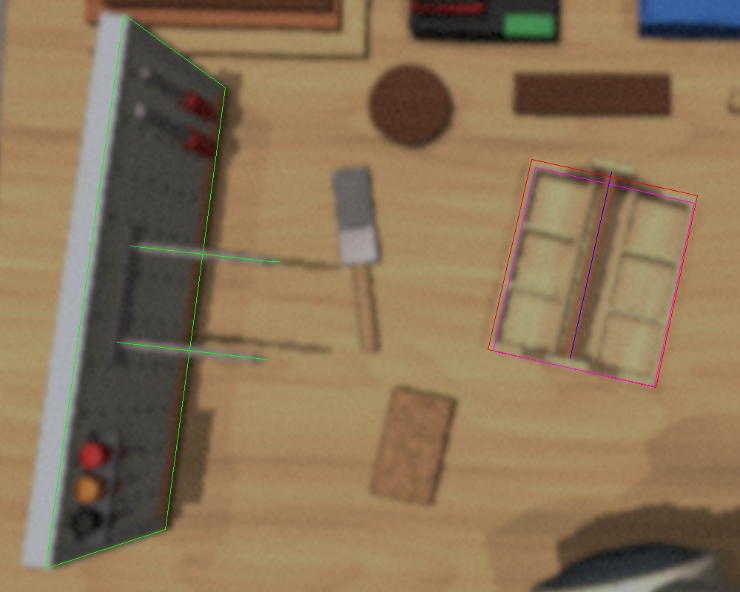

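The overlays agree with both pictures to about 1 px: bottle caps, carrier and hook. I'll grip the caps with the jaws closing along carrier x and the tool leaning 18° outward, so the gripper body clears the dowel and uprights. First I'll turn the tool in place.

Request:
servo_tool --commands '[{"xyz": [0,0,-0.3],"dr": [0,0,-1],"fingers": 1},{"xyz": [0,0,-0.3],"dr": [0,0,-1],"fingers": 1},{"xyz": [0,0,-0.3],"dr": [0,0,-1],"fingers": 1},{"xyz": [0,0,-0.3],"dr": [0,0,-1],"fingers": 1},{"xyz": [0,0,-0.3],"dr": [0,0,-1],"fingers": 1},{"xyz": [0,0,-0.3],"dr": [0,0,-1],"fingers": 1},{"xyz": [0,0,0],"dr": [0,0,-1],"fingers": 1},{"xyz": [0,0,0],"dr": [0,0,-1],"fingers": 1},{"xyz": [0,0,0],"dr": [0,0,-1],"fingers": 1},{"xyz": [0,0,0],"dr": [0,0,-1],"fingers": 1}]' --newtons 50

```text
time_s: 1.08
tool_pos: [0.1965, -0.5932, 0.3042]
orientation: [-0.0, 0.774, 0.634, 0.0]
wrist_force: [0.1, 0.7, -0.5]
gripper_width: 0.0851
grip_force: 0.0
```

Request:
servo_tool --commands '[{"xyz": [0,0,0],"dr": [0,-1,0],"fingers": 1},{"xyz": [0,0,0],"dr": [0,-1,0],"fingers": 1},{"xyz": [0,0,0],"dr": [0,-1,0],"fingers": 1},{"xyz": [0,0,0],"dr": [0,0,0],"fingers": 1},{"xyz": [0,0,0],"dr": [0,0,0],"fingers": 1}]'

```text
time_s: 1.5
tool_pos: [0.1968, -0.5922, 0.3043]
orientation: [0.098, 0.766, 0.624, -0.12]
wrist_force: [-0.5, 0.9, 0.1]
gripper_width: 0.0857
grip_force: 0.0
```

```bash
cat > plan.py <<'E'
from ov import *
def cell(i,z):
    x=[.064,0,-.064]*2; y=[.054]*3+[-.054]*3
    return W(car,[(x[i-1],y[i-1],z)])[0]
def path(*pts,frm=None):
    """print per-leg move in tool units (0.03 m) with current orientation"""
    st=env.read_state(); q=np.array(st['orientation']); Rm=R.from_quat(q[[1,2,3,0]]).as_matrix()
    p=np.array(st['tool_pos']) if frm is None else np.array(frm)
    print('t',round(st['time_s'],1),'at',p.round(4),'w',round(st['gripper_width'],4),'tool y',Rm[:,1].round(3),'z',Rm[:,2].round(3),'F',st['wrist_force'].round(1))
    for t in pts:
        t=np.array(t); d=Rm.T@(t-p)/.03; n=int(np.ceil(abs(d).max())); print(t.round(3),'total',d.round(2),'| n',n,'each',(d/n).round(3)); p=t
def bcheck():
    s=snap('top'); n,l,st,c=caps(s)
    for i in range(1,n):
        if 60<st[i,4]<260 and 360<c[i][0]<500 and 160<c[i][1]<260: print('blob',c[i].round(1),st[i,4])
E
python3 - <<'E'
from plan import *
bcheck()
g=B['g']
path((*g,.25),(*g,.111),(*g,.34),cell(1,.34),cell(1,.120))
E
```

```text
blob [394.3 188.8] 169
blob [425.5 192.7] 185
blob [473.8 193.5] 97
blob [390.1 227.5] 98
blob [426.  228.3] 101
blob [462.  231.1] 99
t 1.6 at [ 0.1967 -0.5931  0.3045] w 0.0856 tool y [ 0.979 -0.202 -0.   ] z [-0.062 -0.3   -0.952] F [-0.4 -0.5  0.9]
[ 0.584 -0.167  0.25 ] total [16.28  9.77 -3.34] | n 17 each [ 0.958  0.575 -0.196]
[ 0.584 -0.167  0.111] total [1.42 0.   4.41] | n 5 each [0.284 0.    0.882]
[ 0.584 -0.167  0.34 ] total [-2.34 -0.   -7.27] | n 8 each [-0.293 -0.    -0.908]
[0.612 0.136 0.34 ] total [ 9.6  -1.11 -3.09] | n 10 each [ 0.96  -0.111 -0.309]
[0.612 0.136 0.12 ] total [2.25 0.   6.98] | n 7 each [0.321 0.    0.997]
```

Request:
servo_tool --commands '[{"xyz": [-0.31,0,-0.95],"fingers": 1},{"xyz": [-0.31,0,-0.95],"fingers": 1},{"xyz": [0.925,0.575,-0.298],"fingers": 1},{"xyz": [0.925,0.575,-0.298],"fingers": 1},{"xyz": [0.925,0.575,-0.298],"fingers": 1},{"xyz": [0.925,0.575,-0.298],"fingers": 1},{"xyz": [0.925,0.575,-0.298],"fingers": 1},{"xyz": [0.925,0.575,-0.298],"fingers": 1},{"xyz": [0.925,0.575,-0.298],"fingers": 1},{"xyz": [0.925,0.575,-0.298],"fingers": 1}]'

```text
invalid input at $.commands[0]: expected keys xyz, dr, fingers
```

Request:
servo_tool --commands '[{"xyz": [0.925,0.575,-0.298],"fingers": 1},{"xyz": [0.925,0.575,-0.298],"fingers": 1},{"xyz": [0.925,0.575,-0.298],"fingers": 1},{"xyz": [0.925,0.575,-0.298],"fingers": 1},{"xyz": [0.925,0.575,-0.298],"fingers": 1},{"xyz": [0.925,0.575,-0.298],"fingers": 1},{"xyz": [0.925,0.575,-0.298],"fingers": 1},{"xyz": [0.925,0.575,-0.298],"fingers": 1},{"xyz": [0.925,0.575,-0.298],"fingers": 1},{"xyz": [0,0,0],"fingers": 1}]'

```text
invalid input at $.commands[0]: expected keys xyz, dr, fingers
```

```bash
python3 - <<'E'
from plan import *
g=B['g']
path((*g,.111))
E
```

```text
t 1.6 at [ 0.1967 -0.5931  0.3045] w 0.0856 tool y [ 0.979 -0.202 -0.   ] z [-0.062 -0.3   -0.952] F [-0.4 -0.5  0.9]
[ 0.584 -0.167  0.111] total [17.7   9.77  1.07] | n 18 each [0.983 0.543 0.06 ]
```

Request:
servo_tool --commands '[{"xyz": [-0.31,0,-0.95],"dr": [0,0,0],"fingers": 1},{"xyz": [-0.31,0,-0.95],"dr": [0,0,0],"fingers": 1},{"xyz": [0.925,0.575,-0.298],"dr": [0,0,0],"fingers": 1},{"xyz": [0.925,0.575,-0.298],"dr": [0,0,0],"fingers": 1},{"xyz": [0.925,0.575,-0.298],"dr": [0,0,0],"fingers": 1},{"xyz": [0.925,0.575,-0.298],"dr": [0,0,0],"fingers": 1},{"xyz": [0.925,0.575,-0.298],"dr": [0,0,0],"fingers": 1},{"xyz": [0.925,0.575,-0.298],"dr": [0,0,0],"fingers": 1},{"xyz": [0.925,0.575,-0.298],"dr": [0,0,0],"fingers": 1},{"xyz": [0.925,0.575,-0.298],"dr": [0,0,0],"fingers": 1}]'

```text
time_s: 2.38
tool_pos: [0.38, -0.3925, 0.3641]
orientation: [0.098, 0.766, 0.623, -0.121]
wrist_force: [0.7, -0.9, 0.4]
gripper_width: 0.0854
grip_force: 0.0
```

Request:
servo_tool --commands '[{"xyz": [0.925,0.575,-0.298],"dr": [0,0,0],"fingers": 1},{"xyz": [0.925,0.575,-0.298],"dr": [0,0,0],"fingers": 1},{"xyz": [0.925,0.575,-0.298],"dr": [0,0,0],"fingers": 1},{"xyz": [0.925,0.575,-0.298],"dr": [0,0,0],"fingers": 1},{"xyz": [0.925,0.575,-0.298],"dr": [0,0,0],"fingers": 1},{"xyz": [0.925,0.575,-0.298],"dr": [0,0,0],"fingers": 1},{"xyz": [0.925,0.575,-0.298],"dr": [0,0,0],"fingers": 1},{"xyz": [0.925,0.575,-0.298],"dr": [0,0,0],"fingers": 1},{"xyz": [0.925,0.575,-0.298],"dr": [0,0,0],"fingers": 1},{"xyz": [0,0,0],"dr": [0,0,0],"fingers": 1}]'

```text
time_s: 3.22
tool_pos: [0.5878, -0.1639, 0.3624]
orientation: [0.097, 0.765, 0.625, -0.12]
wrist_force: [0.3, 0.4, -0.4]
gripper_width: 0.0853
grip_force: 0.0
```

```bash
python3 - <<'E'
from plan import *
g=B['g']
path((*g,.111))
E
```

```text
t 3.2 at [ 0.5878 -0.1639  0.3624] w 0.0853 tool y [ 0.98  -0.2   -0.002] z [-0.063 -0.3   -0.952] F [ 0.3  0.4 -0.4]
[ 0.584 -0.167  0.111] total [ 2.44 -0.09  8.02] | n 9 each [ 0.272 -0.01   0.891]
```

Request:
servo_tool --commands '[{"xyz": [0.3,0,0.92],"dr": [0,0,0],"fingers": 1},{"xyz": [0.3,0,0.92],"dr": [0,0,0],"fingers": 1},{"xyz": [0.3,0,0.92],"dr": [0,0,0],"fingers": 1},{"xyz": [0.3,0,0.92],"dr": [0,0,0],"fingers": 1},{"xyz": [0.3,0,0.92],"dr": [0,0,0],"fingers": 1},{"xyz": [0.3,0,0.92],"dr": [0,0,0],"fingers": 1},{"xyz": [0,0,0],"dr": [0,0,0],"fingers": 1},{"xyz": [0,0,0],"dr": [0,0,0],"fingers": 1},{"xyz": [0,0,0],"dr": [0,0,0],"fingers": 1}]'

```text
time_s: 3.97
tool_pos: [0.585, -0.1679, 0.1904]
orientation: [0.099, 0.766, 0.623, -0.121]
wrist_force: [0.0, -0.5, -0.5]
gripper_width: 0.0851
grip_force: 0.0
```

```bash
python3 - <<'E'
from plan import *
bcheck()
g=B['g']
path((*g,.111))
E
```

```text
blob [415.9 163.8] 68
blob [425.4 192.9] 208
blob [473.6 193.5] 106
blob [392.  196.6] 151
blob [423.6 228.1] 149
blob [462.  231.3] 109
t 4.0 at [ 0.5852 -0.1678  0.1908] w 0.0856 tool y [ 0.979 -0.203  0.002] z [-0.061 -0.303 -0.951] F [-0.  -0.   0.2]
[ 0.584 -0.167  0.111] total [ 0.84 -0.05  2.52] | n 3 each [ 0.28  -0.017  0.841]
```

Request:
servo_tool --commands '[{"xyz": [0.28,0,0.84],"dr": [0,0,0],"fingers": 1},{"xyz": [0.28,0,0.84],"dr": [0,0,0],"fingers": 1},{"xyz": [0.28,0,0.84],"dr": [0,0,0],"fingers": 1},{"xyz": [0,0,0],"dr": [0,0,0],"fingers": 1},{"xyz": [0,0,0],"dr": [0,0,0],"fingers": 0},{"xyz": [0,0,0],"dr": [0,0,0],"fingers": 0},{"xyz": [0,0,0],"dr": [0,0,0],"fingers": 0},{"xyz": [0,0,0],"dr": [0,0,0],"fingers": 0},{"xyz": [0,0,0],"dr": [0,0,0],"fingers": 0},{"xyz": [0,0,0],"dr": [0,0,0],"fingers": 0}]'

```text
time_s: 4.85
tool_pos: [0.585, -0.1668, 0.1108]
orientation: [0.1, 0.766, 0.624, -0.121]
wrist_force: [-1.1, 1.6, 10.8]
gripper_width: 0.0308
grip_force: 48.9
```

Request:
servo_tool --commands '[{"xyz": [-0.15,0,-0.45],"dr": [0,0,0],"fingers": 0},{"xyz": [-0.29,0,-0.9],"dr": [0,0,0],"fingers": 0},{"xyz": [-0.29,0,-0.9],"dr": [0,0,0],"fingers": 0},{"xyz": [-0.29,0,-0.9],"dr": [0,0,0],"fingers": 0},{"xyz": [-0.29,0,-0.9],"dr": [0,0,0],"fingers": 0},{"xyz": [-0.29,0,-0.9],"dr": [0,0,0],"fingers": 0},{"xyz": [-0.29,0,-0.9],"dr": [0,0,0],"fingers": 0},{"xyz": [-0.29,0,-0.9],"dr": [0,0,0],"fingers": 0},{"xyz": [-0.15,0,-0.45],"dr": [0,0,0],"fingers": 0},{"xyz": [0,0,0],"dr": [0,0,0],"fingers": 0}]'

```text
time_s: 5.68
tool_pos: [0.5852, -0.1666, 0.3407]
orientation: [0.101, 0.766, 0.623, -0.119]
wrist_force: [0.4, -0.1, -0.7]
gripper_width: 0.0304
grip_force: 49.8
```

```bash
python3 - <<'E'
from plan import *
path(cell(1,.34),cell(1,.18),cell(1,.117))
snap('scene','g1.png')
E
```

```text
t 5.7 at [ 0.5852 -0.1666  0.3407] w 0.0304 tool y [ 0.979 -0.202  0.007] z [-0.056 -0.304 -0.951] F [ 0.4 -0.1 -0.7]
[0.612 0.136 0.34 ] total [ 9.57 -1.15 -3.1 ] | n 10 each [ 0.957 -0.115 -0.31 ]
[0.612 0.136 0.18 ] total [ 1.65 -0.04  5.07] | n 6 each [ 0.275 -0.006  0.845]
[0.612 0.136 0.117] total [ 0.65 -0.01  2.  ] | n 2 each [ 0.325 -0.007  0.999]
```

View pics/g1.png

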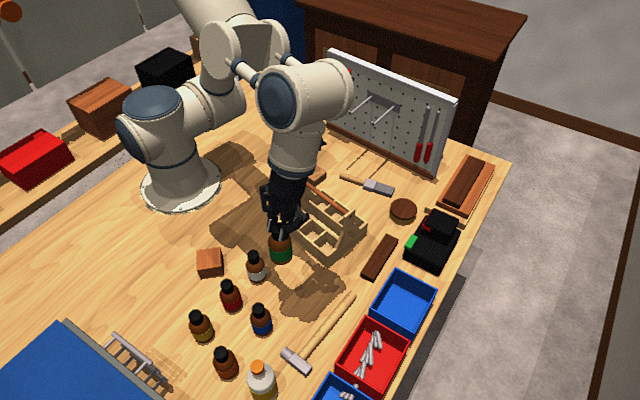

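The green bottle is held upright below the gripper at about (280,245). Next it goes over to cell 1 and down.

Request:
servo_tool --commands '[{"xyz": [0.957,-0.115,-0.31],"dr": [0,0,0],"fingers": 0},{"xyz": [0.957,-0.115,-0.31],"dr": [0,0,0],"fingers": 0},{"xyz": [0.957,-0.115,-0.31],"dr": [0,0,0],"fingers": 0},{"xyz": [0.957,-0.115,-0.31],"dr": [0,0,0],"fingers": 0},{"xyz": [0.957,-0.115,-0.31],"dr": [0,0,0],"fingers": 0},{"xyz": [0.957,-0.115,-0.31],"dr": [0,0,0],"fingers": 0},{"xyz": [0.957,-0.115,-0.31],"dr": [0,0,0],"fingers": 0},{"xyz": [0.957,-0.115,-0.31],"dr": [0,0,0],"fingers": 0},{"xyz": [0.957,-0.115,-0.31],"dr": [0,0,0],"fingers": 0},{"xyz": [0.957,-0.115,-0.31],"dr": [0,0,0],"fingers": 0}]'

```text
time_s: 6.57
tool_pos: [0.6109, 0.1376, 0.3347]
orientation: [0.098, 0.766, 0.624, -0.122]
wrist_force: [0.2, 0.7, -1.3]
gripper_width: 0.0304
grip_force: 49.8
```

Request:
servo_tool --commands '[{"xyz": [0,0,0],"dr": [0,0,0],"fingers": 0},{"xyz": [0.27,0,0.84],"dr": [0,0,0],"fingers": 0},{"xyz": [0.27,0,0.84],"dr": [0,0,0],"fingers": 0},{"xyz": [0.27,0,0.84],"dr": [0,0,0],"fingers": 0},{"xyz": [0.27,0,0.84],"dr": [0,0,0],"fingers": 0},{"xyz": [0.27,0,0.84],"dr": [0,0,0],"fingers": 0},{"xyz": [0,0,0],"dr": [0,0,0],"fingers": 0},{"xyz": [0,0,0],"dr": [0,0,0],"fingers": 0},{"xyz": [0,0,0],"dr": [0,0,0],"fingers": 0}]'

```text
time_s: 7.32
tool_pos: [0.6118, 0.1357, 0.2046]
orientation: [0.099, 0.766, 0.624, -0.121]
wrist_force: [0.6, 0.1, 0.0]
gripper_width: 0.0306
grip_force: 49.8
```

```bash
python3 - <<'E'
from plan import *
path(cell(1,.190),cell(1,.117))
a=draw(snap('top'))[560:1020,1000:1500]; b=draw(snap('scene'))[640:1100,1060:1560]
cv2.imwrite('pics/p1.png',cv2.resize(np.hstack([a,b]),(800,368)))
E
```

```text
t 7.3 at [0.6118 0.1357 0.2046] w 0.0306 tool y [ 0.979 -0.202  0.001] z [-0.062 -0.303 -0.951] F [0.6 0.1 0. ]
[0.612 0.136 0.19 ] total [0.16 0.02 0.46] | n 1 each [0.164 0.021 0.46 ]
[0.612 0.136 0.117] total [ 0.75 -0.    2.31] | n 3 each [ 0.25  -0.001  0.771]
```

View pics/p1.png

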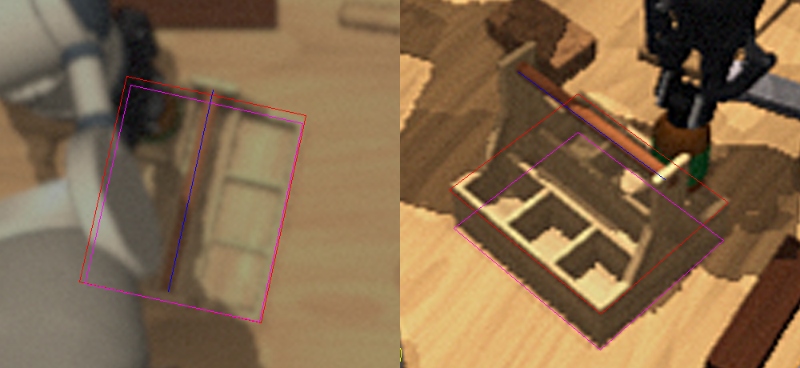

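The bottle hangs over cell 1, behind the dowel, and the carrier model still matches both views. I'll lower it slowly.

Request:
servo_tool --commands '[{"xyz": [0.13,0,0.4],"dr": [0,0,0],"fingers": 0},{"xyz": [0.13,0,0.4],"dr": [0,0,0],"fingers": 0},{"xyz": [0.13,0,0.4],"dr": [0,0,0],"fingers": 0},{"xyz": [0.13,0,0.4],"dr": [0,0,0],"fingers": 0},{"xyz": [0.13,0,0.4],"dr": [0,0,0],"fingers": 0},{"xyz": [0.13,0,0.4],"dr": [0,0,0],"fingers": 0},{"xyz": [0.1,0,0.3],"dr": [0,0,0],"fingers": 0},{"xyz": [0,0,0],"dr": [0,0,0],"fingers": 0},{"xyz": [0,0,0],"dr": [0,0,0],"fingers": 0}]'

```text
time_s: 8.17
tool_pos: [0.6113, 0.1358, 0.1174]
orientation: [0.099, 0.766, 0.624, -0.122]
wrist_force: [0.1, 0.5, 0.2]
gripper_width: 0.0303
grip_force: 51.5
```

```bash
python3 - <<'E'
from plan import *
path(cell(1,.117))
E
```

```text
t 8.2 at [0.6113 0.1358 0.1174] w 0.0303 tool y [ 0.979 -0.202 -0.001] z [-0.063 -0.303 -0.951] F [0.1 0.5 0.2]
[0.612 0.136 0.117] total [0.02 0.04 0.01] | n 1 each [0.018 0.038 0.009]
```

Request:
servo_tool --commands '[{"xyz": [0.01,0,0.04],"dr": [0,0,0],"fingers": 0},{"xyz": [0,0,0],"dr": [0,0,0],"fingers": 0.48},{"xyz": [0,0,0],"dr": [0,0,0],"fingers": 0.48},{"xyz": [0,0,0],"dr": [0,0,0],"fingers": 0.48},{"xyz": [-0.15,0,-0.48],"dr": [0,0,0],"fingers": 0.48},{"xyz": [-0.31,0,-0.95],"dr": [0,0,0],"fingers": 0.48},{"xyz": [-0.31,0,-0.95],"dr": [0,0,0],"fingers": 1},{"xyz": [-0.31,0,-0.95],"dr": [0,0,0],"fingers": 1},{"xyz": [-0.31,0,-0.95],"dr": [0,0,0],"fingers": 1},{"xyz": [0,0,0],"dr": [0,0,0],"fingers": 1}]'

```text
time_s: 9.0
tool_pos: [0.6135, 0.1363, 0.2583]
orientation: [0.101, 0.766, 0.623, -0.117]
wrist_force: [0.8, -0.0, 0.8]
gripper_width: 0.0846
grip_force: 0.0
```

```bash
python3 - <<'E'
from plan import *
bcheck()
g=B['b']
path((*g,.25),(*g,.115),(*g,.34),cell(2,.34),cell(2,.121))
E
```

```text
blob [425.4 192.8] 207
blob [473.7 193.5] 103
blob [389.9 227.4] 107
blob [423.7 228. ] 147
blob [462.  231.3] 109
t 9.1 at [0.6128 0.1361 0.2555] w 0.0856 tool y [ 0.979 -0.202  0.006] z [-0.057 -0.301 -0.952] F [-0.3  0.3 -0.6]
[ 0.575 -0.262  0.25 ] total [-12.57   1.47   4.25] | n 13 each [-0.967  0.113  0.327]
[ 0.575 -0.262  0.115] total [ 1.38 -0.03  4.28] | n 5 each [ 0.276 -0.005  0.857]
[ 0.575 -0.262  0.34 ] total [-2.3   0.04 -7.14] | n 8 each [-0.287  0.005 -0.892]
[0.55  0.148 0.34 ] total [12.6  -3.61 -4.08] | n 13 each [ 0.969 -0.278 -0.314]
[0.55  0.148 0.121] total [ 2.24 -0.04  6.95] | n 7 each [ 0.32  -0.006  0.993]
```

Request:
servo_tool --commands '[{"xyz": [-0.967,0.113,0.327],"dr": [0,0,0],"fingers": 1},{"xyz": [-0.967,0.113,0.327],"dr": [0,0,0],"fingers": 1},{"xyz": [-0.967,0.113,0.327],"dr": [0,0,0],"fingers": 1},{"xyz": [-0.967,0.113,0.327],"dr": [0,0,0],"fingers": 1},{"xyz": [-0.967,0.113,0.327],"dr": [0,0,0],"fingers": 1},{"xyz": [-0.967,0.113,0.327],"dr": [0,0,0],"fingers": 1},{"xyz": [-0.967,0.113,0.327],"dr": [0,0,0],"fingers": 1},{"xyz": [-0.967,0.113,0.327],"dr": [0,0,0],"fingers": 1},{"xyz": [-0.967,0.113,0.327],"dr": [0,0,0],"fingers": 1},{"xyz": [-0.967,0.113,0.327],"dr": [0,0,0],"fingers": 1}]'

```text
time_s: 9.88
tool_pos: [0.5819, -0.1723, 0.2476]
orientation: [0.098, 0.766, 0.624, -0.122]
wrist_force: [1.7, -0.3, -0.7]
gripper_width: 0.0855
grip_force: 0.0
```

Request:
servo_tool --commands '[{"xyz": [-0.967,0.113,0.327],"dr": [0,0,0],"fingers": 1},{"xyz": [-0.967,0.113,0.327],"dr": [0,0,0],"fingers": 1},{"xyz": [-0.967,0.113,0.327],"dr": [0,0,0],"fingers": 1},{"xyz": [0,0,0],"dr": [0,0,0],"fingers": 1},{"xyz": [0,0,0],"dr": [0,0,0],"fingers": 1},{"xyz": [0.28,0,0.85],"dr": [0,0,0],"fingers": 1},{"xyz": [0,0,0],"dr": [0,0,0],"fingers": 1},{"xyz": [0,0,0],"dr": [0,0,0],"fingers": 1},{"xyz": [0,0,0],"dr": [0,0,0],"fingers": 1}]'

```text
time_s: 10.63
tool_pos: [0.5742, -0.2622, 0.2209]
orientation: [0.099, 0.766, 0.624, -0.121]
wrist_force: [0.4, -0.0, 0.0]
gripper_width: 0.0854
grip_force: 0.0
```

```bash
python3 - <<'E'
from plan import *
g=B['b']
path((*g,.115))
E
```

```text
t 10.6 at [ 0.5742 -0.2622  0.2209] w 0.0854 tool y [ 0.979 -0.201 -0.   ] z [-0.063 -0.303 -0.951] F [ 0.4 -0.   0. ]
[ 0.575 -0.262  0.115] total [1.09 0.04 3.36] | n 4 each [0.272 0.01  0.84 ]
```

Request:
servo_tool --commands '[{"xyz": [0.27,0.01,0.84],"dr": [0,0,0],"fingers": 1},{"xyz": [0.27,0.01,0.84],"dr": [0,0,0],"fingers": 1},{"xyz": [0.27,0.01,0.84],"dr": [0,0,0],"fingers": 1},{"xyz": [0.27,0.01,0.84],"dr": [0,0,0],"fingers": 1},{"xyz": [0,0,0],"dr": [0,0,0],"fingers": 1},{"xyz": [0,0,0],"dr": [0,0,0],"fingers": 0},{"xyz": [0,0,0],"dr": [0,0,0],"fingers": 0},{"xyz": [0,0,0],"dr": [0,0,0],"fingers": 0},{"xyz": [0,0,0],"dr": [0,0,0],"fingers": 0},{"xyz": [0,0,0],"dr": [0,0,0],"fingers": 0}]'

```text
time_s: 11.47
tool_pos: [0.5758, -0.2638, 0.1164]
orientation: [0.1, 0.766, 0.624, -0.121]
wrist_force: [-2.4, 1.1, 11.9]
gripper_width: 0.0303
grip_force: 48.4
```

Request:
servo_tool --commands '[{"xyz": [0,0,0],"dr": [0,0,0],"fingers": 0},{"xyz": [-0.15,0,-0.45],"dr": [0,0,0],"fingers": 0},{"xyz": [-0.29,0,-0.9],"dr": [0,0,0],"fingers": 0},{"xyz": [-0.29,0,-0.9],"dr": [0,0,0],"fingers": 0},{"xyz": [-0.29,0,-0.9],"dr": [0,0,0],"fingers": 0},{"xyz": [-0.29,0,-0.9],"dr": [0,0,0],"fingers": 0},{"xyz": [-0.29,0,-0.9],"dr": [0,0,0],"fingers": 0},{"xyz": [-0.29,0,-0.9],"dr": [0,0,0],"fingers": 0},{"xyz": [-0.29,0,-0.9],"dr": [0,0,0],"fingers": 0},{"xyz": [-0.15,0,-0.45],"dr": [0,0,0],"fingers": 0}]'

```text
time_s: 12.3
tool_pos: [0.5757, -0.2634, 0.3463]
orientation: [0.101, 0.766, 0.623, -0.12]
wrist_force: [-0.3, -0.9, -0.7]
gripper_width: 0.03
grip_force: 49.9
```

Request:
servo_tool --commands '[{"xyz": [0.969,-0.278,-0.314],"dr": [0,0,0],"fingers": 0},{"xyz": [0.969,-0.278,-0.314],"dr": [0,0,0],"fingers": 0},{"xyz": [0.969,-0.278,-0.314],"dr": [0,0,0],"fingers": 0},{"xyz": [0.969,-0.278,-0.314],"dr": [0,0,0],"fingers": 0},{"xyz": [0.969,-0.278,-0.314],"dr": [0,0,0],"fingers": 0},{"xyz": [0.969,-0.278,-0.314],"dr": [0,0,0],"fingers": 0},{"xyz": [0.969,-0.278,-0.314],"dr": [0,0,0],"fingers": 0},{"xyz": [0.969,-0.278,-0.314],"dr": [0,0,0],"fingers": 0},{"xyz": [0.969,-0.278,-0.314],"dr": [0,0,0],"fingers": 0},{"xyz": [0.969,-0.278,-0.314],"dr": [0,0,0],"fingers": 0}]'

```text
time_s: 13.13
tool_pos: [0.5548, 0.0545, 0.3422]
orientation: [0.099, 0.766, 0.624, -0.121]
wrist_force: [1.1, -0.5, -1.0]
gripper_width: 0.0305
grip_force: 49.9
```

Request:
servo_tool --commands '[{"xyz": [0.969,-0.278,-0.314],"dr": [0,0,0],"fingers": 0},{"xyz": [0.969,-0.278,-0.314],"dr": [0,0,0],"fingers": 0},{"xyz": [0.969,-0.278,-0.314],"dr": [0,0,0],"fingers": 0},{"xyz": [0,0,0],"dr": [0,0,0],"fingers": 0},{"xyz": [0.29,0,0.9],"dr": [0,0,0],"fingers": 0},{"xyz": [0.29,0,0.9],"dr": [0,0,0],"fingers": 0},{"xyz": [0.29,0,0.9],"dr": [0,0,0],"fingers": 0},{"xyz": [0,0,0],"dr": [0,0,0],"fingers": 0},{"xyz": [0,0,0],"dr": [0,0,0],"fingers": 0},{"xyz": [0,0,0],"dr": [0,0,0],"fingers": 0}]'

```text
time_s: 13.97
tool_pos: [0.55, 0.1476, 0.2581]
orientation: [0.099, 0.766, 0.624, -0.12]
wrist_force: [1.4, 0.4, -0.3]
gripper_width: 0.0307
grip_force: 49.9
```

```bash
python3 - <<'E'
from plan import *
path(cell(2,.19),cell(2,.121))
E
```

```text
t 14.0 at [0.55   0.1476 0.2581] w 0.0307 tool y [ 0.979 -0.202  0.002] z [-0.061 -0.302 -0.951] F [ 1.4  0.4 -0.3]
[0.55  0.148 0.19 ] total [ 0.72 -0.02  2.15] | n 3 each [ 0.242 -0.007  0.718]
[0.55  0.148 0.121] total [ 0.71 -0.    2.19] | n 3 each [ 0.236 -0.001  0.729]
```

Request:
servo_tool --commands '[{"xyz": [0.24,0,0.72],"dr": [0,0,0],"fingers": 0},{"xyz": [0.24,0,0.72],"dr": [0,0,0],"fingers": 0},{"xyz": [0.24,0,0.72],"dr": [0,0,0],"fingers": 0},{"xyz": [0.14,0,0.44],"dr": [0,0,0],"fingers": 0},{"xyz": [0.14,0,0.44],"dr": [0,0,0],"fingers": 0},{"xyz": [0.14,0,0.44],"dr": [0,0,0],"fingers": 0},{"xyz": [0.14,0,0.44],"dr": [0,0,0],"fingers": 0},{"xyz": [0.15,0,0.47],"dr": [0,0,0],"fingers": 0},{"xyz": [0,0,0],"dr": [0,0,0],"fingers": 0},{"xyz": [0,0,0],"dr": [0,0,0],"fingers": 0}]'

```text
time_s: 14.8
tool_pos: [0.5505, 0.1481, 0.1191]
orientation: [0.099, 0.766, 0.624, -0.12]
wrist_force: [-0.1, 1.1, -1.7]
gripper_width: 0.0304
grip_force: 59.3
```

Request:
servo_tool --commands '[{"xyz": [0,0,0],"dr": [0,0,0],"fingers": 0.48},{"xyz": [0,0,0],"dr": [0,0,0],"fingers": 0.48},{"xyz": [0,0,0],"dr": [0,0,0],"fingers": 0.48},{"xyz": [-0.15,0,-0.48],"dr": [0,0,0],"fingers": 0.48},{"xyz": [-0.31,0,-0.95],"dr": [0,0,0],"fingers": 0.48},{"xyz": [-0.31,0,-0.95],"dr": [0,0,0],"fingers": 1},{"xyz": [-0.31,0,-0.95],"dr": [0,0,0],"fingers": 1},{"xyz": [-0.31,0,-0.95],"dr": [0,0,0],"fingers": 1},{"xyz": [0,0,0],"dr": [0,0,0],"fingers": 1},{"xyz": [0,0,0],"dr": [0,0,0],"fingers": 1}]'

```text
time_s: 15.63
tool_pos: [0.5501, 0.1479, 0.2548]
orientation: [0.1, 0.766, 0.624, -0.119]
wrist_force: [0.2, -0.5, -1.8]
gripper_width: 0.0854
grip_force: 0.0
```

```bash
python3 - <<'E'
from plan import *
bcheck()
g=B['w']
path((*g,.25),(*g,.115),(*g,.34),cell(3,.34),cell(3,.122))
E
```

```text
blob [473.8 193.5] 102
blob [390.  227.4] 104
blob [426.  228.2] 106
blob [462.1 231.3] 107
t 15.7 at [0.5494 0.1477 0.2533] w 0.0856 tool y [ 0.979 -0.202  0.001] z [-0.061 -0.302 -0.951] F [ 0.6  0.1 -0.6]
[ 0.463 -0.149  0.25 ] total [-9.72 -0.81  3.27] | n 10 each [-0.972 -0.081  0.327]
[ 0.463 -0.149  0.115] total [ 1.39 -0.    4.28] | n 5 each [ 0.278 -0.001  0.856]
[ 0.463 -0.149  0.34 ] total [-2.31  0.01 -7.13] | n 8 each [-0.289  0.001 -0.892]
[0.487 0.161 0.34 ] total [ 9.77 -1.32 -3.17] | n 10 each [ 0.977 -0.132 -0.317]
[0.487 0.161 0.122] total [ 2.24 -0.01  6.91] | n 7 each [ 0.32  -0.001  0.987]
```

Request:
servo_tool --commands '[{"xyz": [-0.972,-0.081,0.327],"dr": [0,0,0],"fingers": 1},{"xyz": [-0.972,-0.081,0.327],"dr": [0,0,0],"fingers": 1},{"xyz": [-0.972,-0.081,0.327],"dr": [0,0,0],"fingers": 1},{"xyz": [-0.972,-0.081,0.327],"dr": [0,0,0],"fingers": 1},{"xyz": [-0.972,-0.081,0.327],"dr": [0,0,0],"fingers": 1},{"xyz": [-0.972,-0.081,0.327],"dr": [0,0,0],"fingers": 1},{"xyz": [-0.972,-0.081,0.327],"dr": [0,0,0],"fingers": 1},{"xyz": [-0.972,-0.081,0.327],"dr": [0,0,0],"fingers": 1},{"xyz": [-0.972,-0.081,0.327],"dr": [0,0,0],"fingers": 1},{"xyz": [-0.972,-0.081,0.327],"dr": [0,0,0],"fingers": 1}]'

```text
time_s: 16.52
tool_pos: [0.4621, -0.1498, 0.2485]
orientation: [0.098, 0.766, 0.624, -0.122]
wrist_force: [-0.1, -0.9, 0.5]
gripper_width: 0.0854
grip_force: 0.0
```

Request:
servo_tool --commands '[{"xyz": [0,0,0],"dr": [0,0,0],"fingers": 1},{"xyz": [0,0,0],"dr": [0,0,0],"fingers": 1},{"xyz": [0,0,0],"dr": [0,0,0],"fingers": 1},{"xyz": [0.278,0,0.856],"dr": [0,0,0],"fingers": 1},{"xyz": [0.278,0,0.856],"dr": [0,0,0],"fingers": 1},{"xyz": [0.278,0,0.856],"dr": [0,0,0],"fingers": 1},{"xyz": [0.278,0,0.856],"dr": [0,0,0],"fingers": 1},{"xyz": [0.278,0,0.856],"dr": [0,0,0],"fingers": 1},{"xyz": [0,0,0],"dr": [0,0,0],"fingers": 1},{"xyz": [0,0,0],"dr": [0,0,0],"fingers": 1}]'

```text
time_s: 17.35
tool_pos: [0.4628, -0.1477, 0.1139]
orientation: [0.098, 0.765, 0.624, -0.122]
wrist_force: [0.4, -0.1, 1.2]
gripper_width: 0.0853
grip_force: 0.0
```

Request:
servo_tool --commands '[{"xyz": [0,0,0],"dr": [0,0,0],"fingers": 0},{"xyz": [0,0,0],"dr": [0,0,0],"fingers": 0},{"xyz": [0,0,0],"dr": [0,0,0],"fingers": 0},{"xyz": [0,0,0],"dr": [0,0,0],"fingers": 0},{"xyz": [0,0,0],"dr": [0,0,0],"fingers": 0},{"xyz": [0,0,0],"dr": [0,0,0],"fingers": 0}]'

```text
time_s: 17.85
tool_pos: [0.4636, -0.1489, 0.1156]
orientation: [0.099, 0.766, 0.624, -0.121]
wrist_force: [-2.2, 2.1, 13.9]
gripper_width: 0.0305
grip_force: 48.3
```

Request:
servo_tool --commands '[{"xyz": [-0.15,0,-0.45],"dr": [0,0,0],"fingers": 0},{"xyz": [-0.29,0,-0.89],"dr": [0,0,0],"fingers": 0},{"xyz": [-0.29,0,-0.89],"dr": [0,0,0],"fingers": 0},{"xyz": [-0.29,0,-0.89],"dr": [0,0,0],"fingers": 0},{"xyz": [-0.29,0,-0.89],"dr": [0,0,0],"fingers": 0},{"xyz": [-0.29,0,-0.89],"dr": [0,0,0],"fingers": 0},{"xyz": [-0.29,0,-0.89],"dr": [0,0,0],"fingers": 0},{"xyz": [-0.29,0,-0.89],"dr": [0,0,0],"fingers": 0},{"xyz": [-0.15,0,-0.45],"dr": [0,0,0],"fingers": 0}]'

```text
time_s: 18.6
tool_pos: [0.4637, -0.1491, 0.3432]
orientation: [0.1, 0.766, 0.623, -0.12]
wrist_force: [1.2, 0.4, -1.0]
gripper_width: 0.0302
grip_force: 50.0
```

Request:
servo_tool --commands '[{"xyz": [0.977,-0.132,-0.317],"dr": [0,0,0],"fingers": 0},{"xyz": [0.977,-0.132,-0.317],"dr": [0,0,0],"fingers": 0},{"xyz": [0.977,-0.132,-0.317],"dr": [0,0,0],"fingers": 0},{"xyz": [0.977,-0.132,-0.317],"dr": [0,0,0],"fingers": 0},{"xyz": [0.977,-0.132,-0.317],"dr": [0,0,0],"fingers": 0},{"xyz": [0.977,-0.132,-0.317],"dr": [0,0,0],"fingers": 0},{"xyz": [0.977,-0.132,-0.317],"dr": [0,0,0],"fingers": 0},{"xyz": [0.977,-0.132,-0.317],"dr": [0,0,0],"fingers": 0},{"xyz": [0.977,-0.132,-0.317],"dr": [0,0,0],"fingers": 0},{"xyz": [0.977,-0.132,-0.317],"dr": [0,0,0],"fingers": 0}]'

```text
time_s: 19.43
tool_pos: [0.4864, 0.1623, 0.3398]
orientation: [0.099, 0.766, 0.624, -0.121]
wrist_force: [1.4, -0.7, -0.7]
gripper_width: 0.0303
grip_force: 50.0
```

Request:
servo_tool --commands '[{"xyz": [0,0,0],"dr": [0,0,0],"fingers": 0},{"xyz": [0,0,0],"dr": [0,0,0],"fingers": 0},{"xyz": [0.29,0,0.9],"dr": [0,0,0],"fingers": 0},{"xyz": [0.29,0,0.9],"dr": [0,0,0],"fingers": 0},{"xyz": [0.29,0,0.9],"dr": [0,0,0],"fingers": 0},{"xyz": [0,0,0],"dr": [0,0,0],"fingers": 0},{"xyz": [0,0,0],"dr": [0,0,0],"fingers": 0},{"xyz": [0,0,0],"dr": [0,0,0],"fingers": 0}]'

```text
time_s: 20.1
tool_pos: [0.4874, 0.1602, 0.256]
orientation: [0.099, 0.766, 0.623, -0.121]
wrist_force: [-0.6, 0.1, -0.4]
gripper_width: 0.0306
grip_force: 50.0
```

```bash
python3 - <<'E'
from plan import *
path(cell(3,.19),cell(3,.121))
E
```

```text
t 20.1 at [0.4874 0.1602 0.256 ] w 0.0306 tool y [ 0.979 -0.203  0.001] z [-0.061 -0.302 -0.951] F [-0.6  0.1 -0.4]
[0.487 0.161 0.19 ] total [ 0.7  -0.02  2.09] | n 3 each [ 0.233 -0.007  0.695]
[0.487 0.161 0.121] total [ 0.71 -0.    2.19] | n 3 each [ 0.236 -0.001  0.729]
```

Lower, release, rise, then tilt the tool the other way (+36° about tool y) for the other row.

Request:
servo_tool --commands '[{"xyz": [0.23,0,0.7],"dr": [0,0,0],"fingers": 0},{"xyz": [0.23,0,0.7],"dr": [0,0,0],"fingers": 0},{"xyz": [0.23,0,0.7],"dr": [0,0,0],"fingers": 0},{"xyz": [0.14,0,0.44],"dr": [0,0,0],"fingers": 0},{"xyz": [0.14,0,0.44],"dr": [0,0,0],"fingers": 0},{"xyz": [0.14,0,0.44],"dr": [0,0,0],"fingers": 0},{"xyz": [0.14,0,0.44],"dr": [0,0,0],"fingers": 0},{"xyz": [0.15,0,0.47],"dr": [0,0,0],"fingers": 0},{"xyz": [0,0,0],"dr": [0,0,0],"fingers": 0},{"xyz": [0,0,0],"dr": [0,0,0],"fingers": 0}]'

```text
time_s: 20.93
tool_pos: [0.4879, 0.1605, 0.1192]
orientation: [0.099, 0.766, 0.624, -0.12]
wrist_force: [-0.7, 0.0, -0.8]
gripper_width: 0.0308
grip_force: 56.6
```

Request:
servo_tool --commands '[{"xyz": [0,0,0],"dr": [0,0,0],"fingers": 0.48},{"xyz": [0,0,0],"dr": [0,0,0],"fingers": 0.48},{"xyz": [0,0,0],"dr": [0,0,0],"fingers": 0.48},{"xyz": [-0.15,0,-0.48],"dr": [0,0,0],"fingers": 0.48},{"xyz": [-0.31,0,-0.95],"dr": [0,0,0],"fingers": 0.48},{"xyz": [-0.31,0,-0.95],"dr": [0,0,0],"fingers": 1},{"xyz": [-0.31,0,-0.95],"dr": [0,0,0],"fingers": 1},{"xyz": [-0.31,0,-0.95],"dr": [0,0,0],"fingers": 1},{"xyz": [-0.31,0,-0.95],"dr": [0,0,0],"fingers": 1}]'

```text
time_s: 21.68
tool_pos: [0.4865, 0.1603, 0.2848]
orientation: [0.099, 0.766, 0.624, -0.121]
wrist_force: [1.2, -0.7, -0.2]
gripper_width: 0.0851
grip_force: 0.0
```

Request:
servo_tool --commands '[{"xyz": [0,0,0],"dr": [0,1,0],"fingers": 1},{"xyz": [0,0,0],"dr": [0,1,0],"fingers": 1},{"xyz": [0,0,0],"dr": [0,1,0],"fingers": 1},{"xyz": [0,0,0],"dr": [0,1,0],"fingers": 1},{"xyz": [0,0,0],"dr": [0,1,0],"fingers": 1},{"xyz": [0,0,0],"dr": [0,1,0],"fingers": 1},{"xyz": [0,0,0],"dr": [0,0,0],"fingers": 1},{"xyz": [0,0,0],"dr": [0,0,0],"fingers": 1},{"xyz": [0,0,0],"dr": [0,0,0],"fingers": 1}]'

```text
time_s: 22.43
tool_pos: [0.4869, 0.1601, 0.2831]
orientation: [-0.098, 0.766, 0.624, 0.12]
wrist_force: [-0.0, 0.2, -0.2]
gripper_width: 0.0851
grip_force: 0.0
```

```bash
python3 - <<'E'
from plan import *
bcheck()
g=B['o']
path((*g,.29),(*g,.115),(*g,.34),cell(4,.34),cell(4,.121))
E
```

```text
blob [473.7 193.6] 104
blob [423.6 228.1] 149
blob [461.9 231.3] 109
t 22.5 at [0.4869 0.1606 0.2831] w 0.0852 tool y [ 0.979 -0.202  0.   ] z [ 0.062  0.3   -0.952] F [-0.4 -0.1  0.2]
[ 0.572 -0.397  0.29 ] total [-16.7    6.51  -5.62] | n 17 each [-0.983  0.383 -0.331]
[ 0.572 -0.397  0.115] total [-1.79 -0.    5.55] | n 6 each [-0.298 -0.     0.925]
[ 0.572 -0.397  0.34 ] total [ 2.3   0.   -7.14] | n 8 each [ 0.288  0.    -0.892]
[0.591 0.03  0.34 ] total [13.39 -2.22  4.31] | n 14 each [ 0.956 -0.159  0.308]
[0.591 0.03  0.121] total [-2.24 -0.    6.95] | n 7 each [-0.32  -0.     0.993]
```

```bash
python3 - <<'E'
from plan import *
s=snap('top')
print(ray(s,477.6,154,.170), ray(s,365+487/5,140+115/5,.03))
E
```

```text
[ 0.68023733 -0.38853067  0.17      ] [ 0.67446634 -0.38373932  0.03      ]
```

Request:
servo_tool --commands '[{"xyz": [-0.983,0.383,-0.331],"dr": [0,0,0],"fingers": 1},{"xyz": [-0.983,0.383,-0.331],"dr": [0,0,0],"fingers": 1},{"xyz": [-0.983,0.383,-0.331],"dr": [0,0,0],"fingers": 1},{"xyz": [-0.983,0.383,-0.331],"dr": [0,0,0],"fingers": 1},{"xyz": [-0.983,0.383,-0.331],"dr": [0,0,0],"fingers": 1},{"xyz": [-0.983,0.383,-0.331],"dr": [0,0,0],"fingers": 1},{"xyz": [-0.983,0.383,-0.331],"dr": [0,0,0],"fingers": 1},{"xyz": [-0.983,0.383,-0.331],"dr": [0,0,0],"fingers": 1},{"xyz": [-0.983,0.383,-0.331],"dr": [0,0,0],"fingers": 1},{"xyz": [-0.983,0.383,-0.331],"dr": [0,0,0],"fingers": 1}]'

```text
time_s: 23.37
tool_pos: [0.5367, -0.1686, 0.2862]
orientation: [-0.099, 0.765, 0.624, 0.12]
wrist_force: [0.4, -0.5, -1.0]
gripper_width: 0.0855
grip_force: 0.0
```

Request:
servo_tool --commands '[{"xyz": [-0.983,0.383,-0.331],"dr": [0,0,0],"fingers": 1},{"xyz": [-0.983,0.383,-0.331],"dr": [0,0,0],"fingers": 1},{"xyz": [-0.983,0.383,-0.331],"dr": [0,0,0],"fingers": 1},{"xyz": [-0.983,0.383,-0.331],"dr": [0,0,0],"fingers": 1},{"xyz": [-0.983,0.383,-0.331],"dr": [0,0,0],"fingers": 1},{"xyz": [-0.983,0.383,-0.331],"dr": [0,0,0],"fingers": 1},{"xyz": [-0.983,0.383,-0.331],"dr": [0,0,0],"fingers": 1},{"xyz": [0,0,0],"dr": [0,0,0],"fingers": 0.8},{"xyz": [0,0,0],"dr": [0,0,0],"fingers": 0.8},{"xyz": [0,0,0],"dr": [0,0,0],"fingers": 0.8}]'

```text
time_s: 24.2
tool_pos: [0.5716, -0.3962, 0.2881]
orientation: [-0.099, 0.766, 0.624, 0.121]
wrist_force: [0.2, 1.3, -0.0]
gripper_width: 0.0686
grip_force: 0.0
```

```bash
python3 - <<'E'
from plan import *
bcheck()
g=B['o']
path((*g,.115))
E
```

```text
blob [474.5 193.3] 123
blob [462.4 231.4] 114
t 24.2 at [ 0.5715 -0.3959  0.2883] w 0.0685 tool y [ 0.98  -0.201 -0.001] z [ 0.061  0.303 -0.951] F [ 0.1 -0.  -0.5]
[ 0.572 -0.397  0.115] total [-1.81  0.02  5.49] | n 6 each [-0.301  0.003  0.915]
```

Request:
servo_tool --commands '[{"xyz": [-0.3,0,0.915],"dr": [0,0,0],"fingers": 0.8},{"xyz": [-0.3,0,0.915],"dr": [0,0,0],"fingers": 0.8},{"xyz": [-0.3,0,0.915],"dr": [0,0,0],"fingers": 0.8},{"xyz": [-0.3,0,0.915],"dr": [0,0,0],"fingers": 0.8},{"xyz": [-0.3,0,0.915],"dr": [0,0,0],"fingers": 0.8},{"xyz": [-0.3,0,0.915],"dr": [0,0,0],"fingers": 0.8},{"xyz": [0,0,0],"dr": [0,0,0],"fingers": 0.8},{"xyz": [0,0,0],"dr": [0,0,0],"fingers": 0.8}]'

```text
time_s: 24.92
tool_pos: [0.5707, -0.3961, 0.1149]
orientation: [-0.1, 0.765, 0.624, 0.121]
wrist_force: [-0.4, -0.5, 0.9]
gripper_width: 0.0684
grip_force: 0.0
```

Request:
servo_tool --commands '[{"xyz": [0,0,0],"dr": [0,0,0],"fingers": 0},{"xyz": [0,0,0],"dr": [0,0,0],"fingers": 0},{"xyz": [0,0,0],"dr": [0,0,0],"fingers": 0},{"xyz": [0,0,0],"dr": [0,0,0],"fingers": 0},{"xyz": [0,0,0],"dr": [0,0,0],"fingers": 0},{"xyz": [0,0,0],"dr": [0,0,0],"fingers": 0}]'

```text
time_s: 25.42
tool_pos: [0.5717, -0.3983, 0.1174]
orientation: [-0.097, 0.766, 0.624, 0.122]
wrist_force: [0.2, 0.2, 9.4]
gripper_width: 0.0303
grip_force: 49.0
```

Request:
servo_tool --commands '[{"xyz": [0.15,0,-0.45],"dr": [0,0,0],"fingers": 0},{"xyz": [0.29,0,-0.89],"dr": [0,0,0],"fingers": 0},{"xyz": [0.29,0,-0.89],"dr": [0,0,0],"fingers": 0},{"xyz": [0.29,0,-0.89],"dr": [0,0,0],"fingers": 0},{"xyz": [0.29,0,-0.89],"dr": [0,0,0],"fingers": 0},{"xyz": [0.29,0,-0.89],"dr": [0,0,0],"fingers": 0},{"xyz": [0.29,0,-0.89],"dr": [0,0,0],"fingers": 0},{"xyz": [0.29,0,-0.89],"dr": [0,0,0],"fingers": 0},{"xyz": [0.15,0,-0.45],"dr": [0,0,0],"fingers": 0}]'

```text
time_s: 26.17
tool_pos: [0.5711, -0.3975, 0.3458]
orientation: [-0.096, 0.766, 0.624, 0.121]
wrist_force: [-0.2, 0.1, -0.4]
gripper_width: 0.0302
grip_force: 49.8
```

Request:
servo_tool --commands '[{"xyz": [0.956,-0.159,0.308],"dr": [0,0,0],"fingers": 0},{"xyz": [0.956,-0.159,0.308],"dr": [0,0,0],"fingers": 0},{"xyz": [0.956,-0.159,0.308],"dr": [0,0,0],"fingers": 0},{"xyz": [0.956,-0.159,0.308],"dr": [0,0,0],"fingers": 0},{"xyz": [0.956,-0.159,0.308],"dr": [0,0,0],"fingers": 0},{"xyz": [0.956,-0.159,0.308],"dr": [0,0,0],"fingers": 0},{"xyz": [0.956,-0.159,0.308],"dr": [0,0,0],"fingers": 0},{"xyz": [0.956,-0.159,0.308],"dr": [0,0,0],"fingers": 0},{"xyz": [0.956,-0.159,0.308],"dr": [0,0,0],"fingers": 0},{"xyz": [0.956,-0.159,0.308],"dr": [0,0,0],"fingers": 0}]'

```text
time_s: 27.0
tool_pos: [0.5848, -0.0911, 0.3425]
orientation: [-0.098, 0.766, 0.624, 0.122]
wrist_force: [1.4, -0.6, 0.2]
gripper_width: 0.0303
grip_force: 49.9
```

Request:
servo_tool --commands '[{"xyz": [0.956,-0.159,0.308],"dr": [0,0,0],"fingers": 0},{"xyz": [0.956,-0.159,0.308],"dr": [0,0,0],"fingers": 0},{"xyz": [0.956,-0.159,0.308],"dr": [0,0,0],"fingers": 0},{"xyz": [0.956,-0.159,0.308],"dr": [0,0,0],"fingers": 0},{"xyz": [-0.29,0,0.9],"dr": [0,0,0],"fingers": 0},{"xyz": [-0.29,0,0.9],"dr": [0,0,0],"fingers": 0},{"xyz": [-0.29,0,0.9],"dr": [0,0,0],"fingers": 0},{"xyz": [0,0,0],"dr": [0,0,0],"fingers": 0},{"xyz": [0,0,0],"dr": [0,0,0],"fingers": 0},{"xyz": [0,0,0],"dr": [0,0,0],"fingers": 0}]'

```text
time_s: 27.83
tool_pos: [0.5917, 0.0293, 0.2584]
orientation: [-0.098, 0.766, 0.624, 0.122]
wrist_force: [0.4, -0.0, -0.9]
gripper_width: 0.0304
grip_force: 49.9
```

```bash
python3 - <<'E'
from plan import *
bcheck()
path(cell(4,.19),cell(4,.121))
E
```

```text
blob [426.  228.3] 105
blob [462.  231.2] 104
t 27.9 at [0.5919 0.0292 0.2585] w 0.0303 tool y [ 0.979 -0.203  0.003] z [ 0.066  0.302 -0.951] F [-0.2  0.6 -0.1]
[0.591 0.03  0.19 ] total [-0.68 -0.03  2.18] | n 3 each [-0.228 -0.009  0.727]
[0.591 0.03  0.121] total [-0.71 -0.01  2.19] | n 3 each [-0.237 -0.002  0.729]
```

Request:
servo_tool --commands '[{"xyz": [-0.23,0,0.72],"dr": [0,0,0],"fingers": 0},{"xyz": [-0.23,0,0.72],"dr": [0,0,0],"fingers": 0},{"xyz": [-0.23,0,0.72],"dr": [0,0,0],"fingers": 0},{"xyz": [-0.14,0,0.44],"dr": [0,0,0],"fingers": 0},{"xyz": [-0.14,0,0.44],"dr": [0,0,0],"fingers": 0},{"xyz": [-0.14,0,0.44],"dr": [0,0,0],"fingers": 0},{"xyz": [-0.14,0,0.44],"dr": [0,0,0],"fingers": 0},{"xyz": [-0.15,0,0.45],"dr": [0,0,0],"fingers": 0},{"xyz": [0,0,0],"dr": [0,0,0],"fingers": 0},{"xyz": [0,0,0],"dr": [0,0,0],"fingers": 0}]'

```text
time_s: 28.72
tool_pos: [0.5916, 0.0301, 0.1195]
orientation: [-0.099, 0.766, 0.624, 0.122]
wrist_force: [-1.4, 1.5, -2.6]
gripper_width: 0.0303
grip_force: 59.4
```

Request:
servo_tool --commands '[{"xyz": [0,0,0],"dr": [0,0,0],"fingers": 0.48},{"xyz": [0,0,0],"dr": [0,0,0],"fingers": 0.48},{"xyz": [0,0,0],"dr": [0,0,0],"fingers": 0.48},{"xyz": [0.15,0,-0.48],"dr": [0,0,0],"fingers": 0.48},{"xyz": [0.31,0,-0.95],"dr": [0,0,0],"fingers": 0.48},{"xyz": [0.31,0,-0.95],"dr": [0,0,0],"fingers": 1},{"xyz": [0.31,0,-0.95],"dr": [0,0,0],"fingers": 1},{"xyz": [0.31,0,-0.95],"dr": [0,0,0],"fingers": 1},{"xyz": [0,0,0],"dr": [0,0,0],"fingers": 1},{"xyz": [0,0,0],"dr": [0,0,0],"fingers": 1}]'

```text
time_s: 29.55
tool_pos: [0.5921, 0.0299, 0.2556]
orientation: [-0.097, 0.766, 0.624, 0.123]
wrist_force: [-0.0, 0.1, -0.7]
gripper_width: 0.0853
grip_force: 0.0
```

```bash
python3 - <<'E'
from plan import *
bcheck()
g=B['r']
path((*g,.25),(*g,.115),(*g,.34),cell(5,.34),cell(5,.121))
E
```

```text
blob [426.  228.3] 107
blob [462.  231.3] 105
t 29.6 at [0.5913 0.03   0.2541] w 0.0854 tool y [ 0.979 -0.202  0.002] z [ 0.064  0.302 -0.951] F [-0.7  0.  -0.3]
[ 0.464 -0.255  0.25 ] total [-9.71 -2.22 -3.02] | n 10 each [-0.971 -0.222 -0.302]
[ 0.464 -0.255  0.115] total [-1.39 -0.01  4.28] | n 5 each [-0.278 -0.002  0.856]
[ 0.464 -0.255  0.34 ] total [ 2.32  0.01 -7.13] | n 8 each [ 0.29   0.002 -0.892]
[0.529 0.043 0.34 ] total [9.66 0.09 3.14] | n 10 each [0.966 0.009 0.314]
[0.529 0.043 0.121] total [-2.25 -0.01  6.94] | n 7 each [-0.322 -0.002  0.992]
```

Request:
servo_tool --commands '[{"xyz": [-0.971,-0.222,-0.302],"dr": [0,0,0],"fingers": 1},{"xyz": [-0.971,-0.222,-0.302],"dr": [0,0,0],"fingers": 1},{"xyz": [-0.971,-0.222,-0.302],"dr": [0,0,0],"fingers": 1},{"xyz": [-0.971,-0.222,-0.302],"dr": [0,0,0],"fingers": 1},{"xyz": [-0.971,-0.222,-0.302],"dr": [0,0,0],"fingers": 1},{"xyz": [-0.971,-0.222,-0.302],"dr": [0,0,0],"fingers": 1},{"xyz": [-0.971,-0.222,-0.302],"dr": [0,0,0],"fingers": 1},{"xyz": [-0.971,-0.222,-0.302],"dr": [0,0,0],"fingers": 1},{"xyz": [-0.971,-0.222,-0.302],"dr": [0,0,0],"fingers": 1},{"xyz": [-0.971,-0.222,-0.302],"dr": [0,0,0],"fingers": 1}]'

```text
time_s: 30.43
tool_pos: [0.4629, -0.2562, 0.2485]
orientation: [-0.1, 0.766, 0.624, 0.121]
wrist_force: [-0.4, -0.1, 0.8]
gripper_width: 0.0853
grip_force: 0.0
```

Request:
servo_tool --commands '[{"xyz": [0,0,0],"dr": [0,0,0],"fingers": 1},{"xyz": [0,0,0],"dr": [0,0,0],"fingers": 1},{"xyz": [0,0,0],"dr": [0,0,0],"fingers": 1},{"xyz": [-0.278,0,0.856],"dr": [0,0,0],"fingers": 1},{"xyz": [-0.278,0,0.856],"dr": [0,0,0],"fingers": 1},{"xyz": [-0.278,0,0.856],"dr": [0,0,0],"fingers": 1},{"xyz": [-0.278,0,0.856],"dr": [0,0,0],"fingers": 1},{"xyz": [-0.278,0,0.856],"dr": [0,0,0],"fingers": 1},{"xyz": [0,0,0],"dr": [0,0,0],"fingers": 1},{"xyz": [0,0,0],"dr": [0,0,0],"fingers": 1}]'

```text
time_s: 31.27
tool_pos: [0.4639, -0.2537, 0.1141]
orientation: [-0.1, 0.765, 0.624, 0.121]
wrist_force: [-0.8, 0.1, 0.7]
gripper_width: 0.0855
grip_force: 0.0
```

Request:
servo_tool --commands '[{"xyz": [0,0,0],"dr": [0,0,0],"fingers": 0},{"xyz": [0,0,0],"dr": [0,0,0],"fingers": 0},{"xyz": [0,0,0],"dr": [0,0,0],"fingers": 0},{"xyz": [0,0,0],"dr": [0,0,0],"fingers": 0},{"xyz": [0,0,0],"dr": [0,0,0],"fingers": 0},{"xyz": [0,0,0],"dr": [0,0,0],"fingers": 0}]'

```text
time_s: 31.77
tool_pos: [0.4643, -0.2554, 0.1156]
orientation: [-0.098, 0.766, 0.624, 0.121]
wrist_force: [-1.4, -0.2, 12.1]
gripper_width: 0.0311
grip_force: 48.5
```

Request:
servo_tool --commands '[{"xyz": [0.15,0,-0.45],"dr": [0,0,0],"fingers": 0},{"xyz": [0.29,0,-0.89],"dr": [0,0,0],"fingers": 0},{"xyz": [0.29,0,-0.89],"dr": [0,0,0],"fingers": 0},{"xyz": [0.29,0,-0.89],"dr": [0,0,0],"fingers": 0},{"xyz": [0.29,0,-0.89],"dr": [0,0,0],"fingers": 0},{"xyz": [0.29,0,-0.89],"dr": [0,0,0],"fingers": 0},{"xyz": [0.29,0,-0.89],"dr": [0,0,0],"fingers": 0},{"xyz": [0.29,0,-0.89],"dr": [0,0,0],"fingers": 0},{"xyz": [0.15,0,-0.45],"dr": [0,0,0],"fingers": 0}]'

```text
time_s: 32.52
tool_pos: [0.4645, -0.2551, 0.3432]
orientation: [-0.097, 0.766, 0.624, 0.122]
wrist_force: [0.3, -1.3, -0.6]
gripper_width: 0.03
grip_force: 49.7
```

Request:
servo_tool --commands '[{"xyz": [0.966,0.009,0.314],"dr": [0,0,0],"fingers": 0},{"xyz": [0.966,0.009,0.314],"dr": [0,0,0],"fingers": 0},{"xyz": [0.966,0.009,0.314],"dr": [0,0,0],"fingers": 0},{"xyz": [0.966,0.009,0.314],"dr": [0,0,0],"fingers": 0},{"xyz": [0.966,0.009,0.314],"dr": [0,0,0],"fingers": 0},{"xyz": [0.966,0.009,0.314],"dr": [0,0,0],"fingers": 0},{"xyz": [0.966,0.009,0.314],"dr": [0,0,0],"fingers": 0},{"xyz": [0.966,0.009,0.314],"dr": [0,0,0],"fingers": 0},{"xyz": [0.966,0.009,0.314],"dr": [0,0,0],"fingers": 0},{"xyz": [0.966,0.009,0.314],"dr": [0,0,0],"fingers": 0}]'

```text
time_s: 33.35
tool_pos: [0.5284, 0.0446, 0.34]
orientation: [-0.099, 0.766, 0.624, 0.121]
wrist_force: [0.7, -0.2, -1.0]
gripper_width: 0.0305
grip_force: 49.8
```

Request:
servo_tool --commands '[{"xyz": [0,0,0],"dr": [0,0,0],"fingers": 0},{"xyz": [0,0,0],"dr": [0,0,0],"fingers": 0},{"xyz": [-0.29,0,0.9],"dr": [0,0,0],"fingers": 0},{"xyz": [-0.29,0,0.9],"dr": [0,0,0],"fingers": 0},{"xyz": [-0.29,0,0.9],"dr": [0,0,0],"fingers": 0},{"xyz": [0,0,0],"dr": [0,0,0],"fingers": 0},{"xyz": [0,0,0],"dr": [0,0,0],"fingers": 0},{"xyz": [0,0,0],"dr": [0,0,0],"fingers": 0}]'

```text
time_s: 34.02
tool_pos: [0.5292, 0.0427, 0.256]
orientation: [-0.098, 0.766, 0.624, 0.122]
wrist_force: [-0.0, 0.0, -0.4]
gripper_width: 0.0305
grip_force: 49.8
```

```bash
python3 - <<'E'
from plan import *
bcheck()
path(cell(5,.19),cell(5,.121))
E
```

```text
blob [462.  231.2] 105
t 34.1 at [0.5294 0.0427 0.2563] w 0.0303 tool y [ 0.979 -0.203  0.002] z [ 0.065  0.302 -0.951] F [-0.3  1.6 -0.9]
[0.529 0.043 0.19 ] total [-0.69 -0.03  2.1 ] | n 3 each [-0.231 -0.009  0.699]
[0.529 0.043 0.121] total [-0.71 -0.01  2.19] | n 3 each [-0.237 -0.002  0.729]
```

Request:
servo_tool --commands '[{"xyz": [-0.23,0,0.7],"dr": [0,0,0],"fingers": 0},{"xyz": [-0.23,0,0.7],"dr": [0,0,0],"fingers": 0},{"xyz": [-0.23,0,0.7],"dr": [0,0,0],"fingers": 0},{"xyz": [-0.14,0,0.44],"dr": [0,0,0],"fingers": 0},{"xyz": [-0.14,0,0.44],"dr": [0,0,0],"fingers": 0},{"xyz": [-0.14,0,0.44],"dr": [0,0,0],"fingers": 0},{"xyz": [-0.14,0,0.44],"dr": [0,0,0],"fingers": 0},{"xyz": [-0.15,0,0.45],"dr": [0,0,0],"fingers": 0},{"xyz": [0,0,0],"dr": [0,0,0],"fingers": 0},{"xyz": [0,0,0],"dr": [0,0,0],"fingers": 0}]'

```text
time_s: 34.9
tool_pos: [0.5295, 0.0431, 0.1195]
orientation: [-0.098, 0.766, 0.624, 0.122]
wrist_force: [0.3, 0.4, -1.2]
gripper_width: 0.0301
grip_force: 56.8
```

Request:
servo_tool --commands '[{"xyz": [0,0,0],"dr": [0,0,0],"fingers": 0.48},{"xyz": [0,0,0],"dr": [0,0,0],"fingers": 0.48},{"xyz": [0,0,0],"dr": [0,0,0],"fingers": 0.48},{"xyz": [0.15,0,-0.48],"dr": [0,0,0],"fingers": 0.48},{"xyz": [0.31,0,-0.95],"dr": [0,0,0],"fingers": 0.48},{"xyz": [0.31,0,-0.95],"dr": [0,0,0],"fingers": 1},{"xyz": [0.31,0,-0.95],"dr": [0,0,0],"fingers": 1},{"xyz": [0.31,0,-0.95],"dr": [0,0,0],"fingers": 1},{"xyz": [0,0,0],"dr": [0,0,0],"fingers": 1},{"xyz": [0,0,0],"dr": [0,0,0],"fingers": 1}]'

```text
time_s: 35.73
tool_pos: [0.5293, 0.0431, 0.2556]
orientation: [-0.097, 0.766, 0.624, 0.123]
wrist_force: [-0.2, -0.0, -0.3]
gripper_width: 0.0853
grip_force: 0.0
```

```bash
python3 - <<'E'
from plan import *
bcheck()
g=B['y']
path((*g,.25),(*g,.115),(*g,.34),cell(6,.34),cell(6,.121))
E
```

```text
blob [462.  231.2] 106
t 35.8 at [0.5286 0.0432 0.2542] w 0.0851 tool y [ 0.979 -0.202  0.002] z [ 0.064  0.302 -0.951] F [-0.8 -0.9 -1. ]
[ 0.458 -0.362  0.25 ] total [-13.08   0.42  -4.1 ] | n 14 each [-0.934  0.03  -0.293]
[ 0.458 -0.362  0.115] total [-1.39 -0.01  4.28] | n 5 each [-0.278 -0.001  0.856]
[ 0.458 -0.362  0.34 ] total [ 2.32  0.01 -7.13] | n 8 each [ 0.29   0.001 -0.892]
[0.466 0.055 0.34 ] total [13.   -2.55  4.22] | n 13 each [ 1.    -0.196  0.324]
[0.466 0.055 0.121] total [-2.25 -0.01  6.94] | n 7 each [-0.322 -0.002  0.992]
```

Request:
servo_tool --commands '[{"xyz": [-0.934,0.03,-0.293],"dr": [0,0,0],"fingers": 1},{"xyz": [-0.934,0.03,-0.293],"dr": [0,0,0],"fingers": 1},{"xyz": [-0.934,0.03,-0.293],"dr": [0,0,0],"fingers": 1},{"xyz": [-0.934,0.03,-0.293],"dr": [0,0,0],"fingers": 1},{"xyz": [-0.934,0.03,-0.293],"dr": [0,0,0],"fingers": 1},{"xyz": [-0.934,0.03,-0.293],"dr": [0,0,0],"fingers": 1},{"xyz": [-0.934,0.03,-0.293],"dr": [0,0,0],"fingers": 1},{"xyz": [-0.934,0.03,-0.293],"dr": [0,0,0],"fingers": 1},{"xyz": [-0.934,0.03,-0.293],"dr": [0,0,0],"fingers": 1},{"xyz": [-0.934,0.03,-0.293],"dr": [0,0,0],"fingers": 1}]'

```text
time_s: 36.62
tool_pos: [0.477, -0.2472, 0.2494]
orientation: [-0.1, 0.766, 0.624, 0.121]
wrist_force: [1.1, 0.2, 0.3]
gripper_width: 0.0853
grip_force: 0.0
```

Request:
servo_tool --commands '[{"xyz": [-0.934,0.03,-0.293],"dr": [0,0,0],"fingers": 1},{"xyz": [-0.934,0.03,-0.293],"dr": [0,0,0],"fingers": 1},{"xyz": [-0.934,0.03,-0.293],"dr": [0,0,0],"fingers": 1},{"xyz": [-0.934,0.03,-0.293],"dr": [0,0,0],"fingers": 1},{"xyz": [0,0,0],"dr": [0,0,0],"fingers": 1},{"xyz": [0,0,0],"dr": [0,0,0],"fingers": 1},{"xyz": [0,0,0],"dr": [0,0,0],"fingers": 1}]'

```text
time_s: 37.2
tool_pos: [0.4574, -0.3612, 0.2483]
orientation: [-0.1, 0.766, 0.623, 0.121]
wrist_force: [-0.2, -0.2, -0.5]
gripper_width: 0.0852
grip_force: 0.0
```

Request:
servo_tool --commands '[{"xyz": [-0.278,0,0.856],"dr": [0,0,0],"fingers": 1},{"xyz": [-0.278,0,0.856],"dr": [0,0,0],"fingers": 1},{"xyz": [-0.278,0,0.856],"dr": [0,0,0],"fingers": 1},{"xyz": [-0.278,0,0.856],"dr": [0,0,0],"fingers": 1},{"xyz": [-0.278,0,0.856],"dr": [0,0,0],"fingers": 1},{"xyz": [0,0,0],"dr": [0,0,0],"fingers": 1},{"xyz": [0,0,0],"dr": [0,0,0],"fingers": 1}]'

```text
time_s: 37.78
tool_pos: [0.4575, -0.3603, 0.1139]
orientation: [-0.1, 0.766, 0.624, 0.121]
wrist_force: [-0.3, 0.4, 0.8]
gripper_width: 0.0856
grip_force: 0.0
```

Request:
servo_tool --commands '[{"xyz": [0,0,0],"dr": [0,0,0],"fingers": 0},{"xyz": [0,0,0],"dr": [0,0,0],"fingers": 0},{"xyz": [0,0,0],"dr": [0,0,0],"fingers": 0},{"xyz": [0,0,0],"dr": [0,0,0],"fingers": 0},{"xyz": [0,0,0],"dr": [0,0,0],"fingers": 0},{"xyz": [0,0,0],"dr": [0,0,0],"fingers": 0}]'

```text
time_s: 38.28
tool_pos: [0.4579, -0.3622, 0.1154]
orientation: [-0.098, 0.766, 0.624, 0.121]
wrist_force: [-2.6, 0.7, 11.7]
gripper_width: 0.0304
grip_force: 48.7
```

Request:
servo_tool --commands '[{"xyz": [0.15,0,-0.45],"dr": [0,0,0],"fingers": 0},{"xyz": [0.29,0,-0.89],"dr": [0,0,0],"fingers": 0},{"xyz": [0.29,0,-0.89],"dr": [0,0,0],"fingers": 0},{"xyz": [0.29,0,-0.89],"dr": [0,0,0],"fingers": 0},{"xyz": [0.29,0,-0.89],"dr": [0,0,0],"fingers": 0},{"xyz": [0.29,0,-0.89],"dr": [0,0,0],"fingers": 0},{"xyz": [0.29,0,-0.89],"dr": [0,0,0],"fingers": 0},{"xyz": [0.29,0,-0.89],"dr": [0,0,0],"fingers": 0},{"xyz": [0.15,0,-0.45],"dr": [0,0,0],"fingers": 0}]'

```text
time_s: 39.03
tool_pos: [0.4581, -0.3619, 0.3432]
orientation: [-0.097, 0.766, 0.624, 0.121]
wrist_force: [0.2, -0.7, -0.9]
gripper_width: 0.0307
grip_force: 49.6
```

Request:
servo_tool --commands '[{"xyz": [0.929,-0.182,0.301],"dr": [0,0,0],"fingers": 0},{"xyz": [0.929,-0.182,0.301],"dr": [0,0,0],"fingers": 0},{"xyz": [0.929,-0.182,0.301],"dr": [0,0,0],"fingers": 0},{"xyz": [0.929,-0.182,0.301],"dr": [0,0,0],"fingers": 0},{"xyz": [0.929,-0.182,0.301],"dr": [0,0,0],"fingers": 0},{"xyz": [0.929,-0.182,0.301],"dr": [0,0,0],"fingers": 0},{"xyz": [0.929,-0.182,0.301],"dr": [0,0,0],"fingers": 0},{"xyz": [0.929,-0.182,0.301],"dr": [0,0,0],"fingers": 0},{"xyz": [0.929,-0.182,0.301],"dr": [0,0,0],"fingers": 0},{"xyz": [0.929,-0.182,0.301],"dr": [0,0,0],"fingers": 0}]'

```text
time_s: 39.87
tool_pos: [0.4632, -0.0621, 0.34]
orientation: [-0.099, 0.766, 0.624, 0.121]
wrist_force: [0.5, 0.1, -0.8]
gripper_width: 0.0303
grip_force: 49.8
```

Request:
servo_tool --commands '[{"xyz": [0.929,-0.182,0.301],"dr": [0,0,0],"fingers": 0},{"xyz": [0.929,-0.182,0.301],"dr": [0,0,0],"fingers": 0},{"xyz": [0.929,-0.182,0.301],"dr": [0,0,0],"fingers": 0},{"xyz": [0.929,-0.182,0.301],"dr": [0,0,0],"fingers": 0},{"xyz": [-0.29,0,0.9],"dr": [0,0,0],"fingers": 0},{"xyz": [-0.29,0,0.9],"dr": [0,0,0],"fingers": 0},{"xyz": [-0.29,0,0.9],"dr": [0,0,0],"fingers": 0},{"xyz": [0,0,0],"dr": [0,0,0],"fingers": 0},{"xyz": [0,0,0],"dr": [0,0,0],"fingers": 0},{"xyz": [0,0,0],"dr": [0,0,0],"fingers": 0}]'

```text
time_s: 40.7
tool_pos: [0.4666, 0.0557, 0.2561]
orientation: [-0.098, 0.766, 0.624, 0.122]
wrist_force: [0.5, 0.3, -0.6]
gripper_width: 0.0306
grip_force: 49.8
```

```bash
python3 - <<'E'
from plan import *
bcheck()
path(cell(6,.19),cell(6,.121))
E
```

```text
t 40.8 at [0.4668 0.0556 0.2563] w 0.0306 tool y [ 0.979 -0.203  0.002] z [ 0.065  0.302 -0.951] F [-0.  -0.2 -0.4]
[0.466 0.055 0.19 ] total [-0.71 -0.03  2.09] | n 3 each [-0.236 -0.011  0.698]
[0.466 0.055 0.121] total [-0.71 -0.01  2.19] | n 3 each [-0.237 -0.002  0.729]
```

Request:
servo_tool --commands '[{"xyz": [-0.23,0,0.7],"dr": [0,0,0],"fingers": 0},{"xyz": [-0.23,0,0.7],"dr": [0,0,0],"fingers": 0},{"xyz": [-0.23,0,0.7],"dr": [0,0,0],"fingers": 0},{"xyz": [-0.14,0,0.44],"dr": [0,0,0],"fingers": 0},{"xyz": [-0.14,0,0.44],"dr": [0,0,0],"fingers": 0},{"xyz": [-0.14,0,0.44],"dr": [0,0,0],"fingers": 0},{"xyz": [-0.14,0,0.44],"dr": [0,0,0],"fingers": 0},{"xyz": [-0.15,0,0.45],"dr": [0,0,0],"fingers": 0},{"xyz": [0,0,0],"dr": [0,0,0],"fingers": 0},{"xyz": [0,0,0],"dr": [0,0,0],"fingers": 0}]'

```text
time_s: 41.58
tool_pos: [0.4668, 0.0557, 0.1195]
orientation: [-0.098, 0.766, 0.624, 0.122]
wrist_force: [-0.3, -0.5, -0.6]
gripper_width: 0.0304
grip_force: 57.7
```

Request:
servo_tool --commands '[{"xyz": [0,0,0],"dr": [0,0,0],"fingers": 0.48},{"xyz": [0,0,0],"dr": [0,0,0],"fingers": 0.48},{"xyz": [0,0,0],"dr": [0,0,0],"fingers": 0.48},{"xyz": [0.15,0,-0.48],"dr": [0,0,0],"fingers": 0.48},{"xyz": [0.31,0,-0.95],"dr": [0,0,0],"fingers": 0.48},{"xyz": [0.31,0,-0.95],"dr": [0,0,0],"fingers": 0.48},{"xyz": [0.31,0,-0.95],"dr": [0,0,0],"fingers": 0.48},{"xyz": [0.31,0,-0.95],"dr": [0,0,0],"fingers": 0.48},{"xyz": [0.31,0,-0.95],"dr": [0,0,0],"fingers": 0.48},{"xyz": [0.31,0,-0.95],"dr": [0,0,0],"fingers": 0.48}]'

```text
time_s: 42.42
tool_pos: [0.4656, 0.0559, 0.3158]
orientation: [-0.098, 0.766, 0.624, 0.121]
wrist_force: [1.0, 0.0, -0.4]
gripper_width: 0.0412
grip_force: 0.0
```

Request:
servo_tool --commands '[{"xyz": [-1,0,-0.3],"dr": [0,0,0],"fingers": 1},{"xyz": [-1,0,-0.3],"dr": [0,0,0],"fingers": 1},{"xyz": [-1,0,-0.3],"dr": [0,0,0],"fingers": 1},{"xyz": [-1,0,-0.3],"dr": [0,0,0],"fingers": 1},{"xyz": [-1,0,-0.3],"dr": [0,0,0],"fingers": 1},{"xyz": [0,0,0],"dr": [0,-1,0],"fingers": 1},{"xyz": [0,0,0],"dr": [0,-1,0],"fingers": 1},{"xyz": [0,0,0],"dr": [0,-1,0],"fingers": 1},{"xyz": [0,0,0],"dr": [0,0,0],"fingers": 1}]'

```text
time_s: 43.17
tool_pos: [0.4344, -0.0966, 0.311]
orientation: [0.003, 0.775, 0.632, -0.002]
wrist_force: [-1.0, 0.2, 0.4]
gripper_width: 0.0855
grip_force: 0.0
```

```bash
python3 - <<'E'
from plan import *
a=draw(snap('top'))[560:1020,1000:1500]; b=draw(snap('scene'))[640:1100,1060:1560]
cv2.imwrite('pics/p2.png',cv2.resize(np.hstack([a,b]),(800,368)))
print(env.read_state()['q'].round(2)); path((*car[:2],.26))
E
```

```text
[-0.35  0.17  1.67  0.    1.3  -0.15]
t 43.3 at [ 0.4343 -0.0963  0.3105] w 0.0853 tool y [ 0.98 -0.2   0.  ] z [ 0.001  0.002 -1.   ] F [-0.6  0.3  0.5]
[0.539 0.096 0.26 ] total [6.96 2.15 1.7 ] | n 7 each [0.994 0.307 0.243]
```

View pics/p2.png

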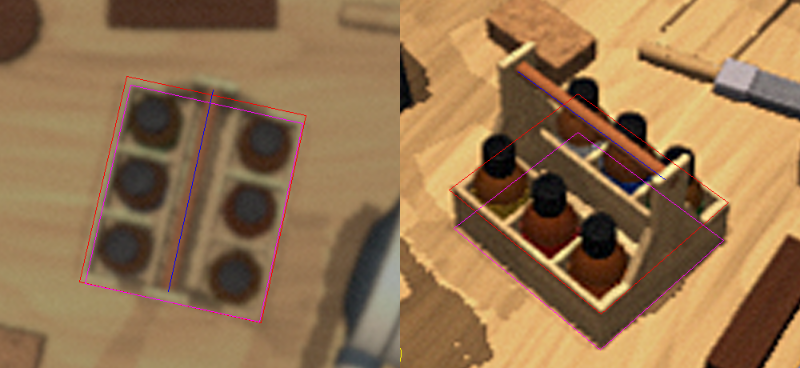

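All six bottles stand in their cells and the carrier hasn't moved. Next I'll turn the tool 90° and go above the dowel.

Request:
servo_tool --commands '[{"xyz": [0,0,0],"dr": [0,0,-1],"fingers": 1},{"xyz": [0,0,0],"dr": [0,0,-1],"fingers": 1},{"xyz": [0,0,0],"dr": [0,0,-1],"fingers": 1},{"xyz": [0,0,0],"dr": [0,0,-1],"fingers": 1},{"xyz": [0,0,0],"dr": [0,0,-1],"fingers": 1},{"xyz": [0,0,0],"dr": [0,0,-1],"fingers": 1},{"xyz": [0,0,0],"dr": [0,0,-1],"fingers": 1},{"xyz": [0,0,0],"dr": [0,0,-1],"fingers": 1},{"xyz": [0,0,0],"dr": [0,0,-1],"fingers": 1},{"xyz": [0,0,0],"dr": [0,0,-1],"fingers": 1}]'

```text
time_s: 44.1
tool_pos: [0.4341, -0.0977, 0.31]
orientation: [-0.001, 0.354, 0.935, 0.002]
wrist_force: [0.7, -0.3, -0.3]
gripper_width: 0.0856
grip_force: 0.0
```

Request:
servo_tool --commands '[{"xyz": [0,0,0],"dr": [0,0,-1],"fingers": 1},{"xyz": [0,0,0],"dr": [0,0,-1],"fingers": 1},{"xyz": [0,0,0],"dr": [0,0,-1],"fingers": 1},{"xyz": [0,0,0],"dr": [0,0,-1],"fingers": 1},{"xyz": [0,0,0],"dr": [0,0,-1],"fingers": 1},{"xyz": [0,0,0],"dr": [0,0,0],"fingers": 1},{"xyz": [0,0,0],"dr": [0,0,0],"fingers": 1},{"xyz": [0,0,0],"dr": [0,0,0],"fingers": 1}]'

```text
time_s: 44.77
tool_pos: [0.4342, -0.0977, 0.31]
orientation: [-0.0, 0.104, 0.995, 0.001]
wrist_force: [0.3, -0.3, -0.0]
gripper_width: 0.0855
grip_force: 0.0
```

```bash
python3 - <<'E'
from plan import *
path((*car[:2],.26),(*car[:2],.168))
E
```

```text
t 44.8 at [ 0.4342 -0.0977  0.31  ] w 0.0855 tool y [0.207 0.978 0.001] z [ 0.     0.001 -1.   ] F [ 0.3 -0.3 -0. ]
[0.539 0.096 0.26 ] total [-2.09  7.02  1.68] | n 8 each [-0.262  0.878  0.21 ]
[0.539 0.096 0.168] total [-0.   -0.    3.07] | n 4 each [-0.    -0.001  0.767]
```

Request:
servo_tool --commands '[{"xyz": [-0.262,0.878,0.21],"dr": [0,0,0],"fingers": 1},{"xyz": [-0.262,0.878,0.21],"dr": [0,0,0],"fingers": 1},{"xyz": [-0.262,0.878,0.21],"dr": [0,0,0],"fingers": 1},{"xyz": [-0.262,0.878,0.21],"dr": [0,0,0],"fingers": 1},{"xyz": [-0.262,0.878,0.21],"dr": [0,0,0],"fingers": 1},{"xyz": [-0.262,0.878,0.21],"dr": [0,0,0],"fingers": 1},{"xyz": [-0.262,0.878,0.21],"dr": [0,0,0],"fingers": 1},{"xyz": [-0.262,0.878,0.21],"dr": [0,0,0],"fingers": 1},{"xyz": [0,0,0],"dr": [0,0,-0.12],"fingers": 1},{"xyz": [0,0,0],"dr": [0,0,0],"fingers": 1}]'

```text
time_s: 45.6
tool_pos: [0.5386, 0.0972, 0.259]
orientation: [-0.001, 0.095, 0.995, 0.0]
wrist_force: [-0.2, 0.2, 0.3]
gripper_width: 0.0851
grip_force: 0.0
```

Request:
servo_tool --commands '[{"xyz": [0,0,0],"dr": [0,0,0],"fingers": 1},{"xyz": [0,0,0.77],"dr": [0,0,0],"fingers": 1},{"xyz": [0,0,0.77],"dr": [0,0,0],"fingers": 1},{"xyz": [0,0,0.77],"dr": [0,0,0],"fingers": 1},{"xyz": [0,0,0.7],"dr": [0,0,0],"fingers": 1},{"xyz": [0,0,0],"dr": [0,0,0],"fingers": 1},{"xyz": [0,0,0],"dr": [0,0,0],"fingers": 1}]'

```text
time_s: 46.18
tool_pos: [0.538, 0.0954, 0.1694]
orientation: [-0.001, 0.096, 0.995, -0.0]
wrist_force: [0.1, -0.5, 0.8]
gripper_width: 0.0853
grip_force: 0.0
```

Request:
servo_tool --commands '[{"xyz": [0,0,0],"dr": [0,0,0],"fingers": 0},{"xyz": [0,0,0],"dr": [0,0,0],"fingers": 0},{"xyz": [0,0,0],"dr": [0,0,0],"fingers": 0},{"xyz": [0,0,0],"dr": [0,0,0],"fingers": 0},{"xyz": [0,0,0],"dr": [0,0,0],"fingers": 0},{"xyz": [0,0,0],"dr": [0,0,0],"fingers": 0},{"xyz": [0,0,0],"dr": [0,0,0],"fingers": 0},{"xyz": [0,0,0],"dr": [0,0,0],"fingers": 0}]' --newtons 80

```text
time_s: 46.85
tool_pos: [0.5386, 0.0962, 0.1699]
orientation: [0.0, 0.096, 0.995, 0.0]
wrist_force: [-3.1, -0.2, 8.6]
gripper_width: 0.0116
grip_force: 78.0
```

```bash
python3 - <<'E'
from plan import *
path((*car[:2],.266))
seat=W(hk,[(-.115,0,0)])[0]; print('seat',seat, 'hook front 60mm beyond tips', W(hk,[(-.27,0,0)])[0])
E
```

```text
t 46.9 at [0.5386 0.0962 0.1699] w 0.0116 tool y [0.19  0.982 0.   ] z [ 0.001  0.    -1.   ] F [-3.1 -0.2  8.6]
[0.539 0.096 0.266] total [-0.02 -0.02 -3.2 ] | n 4 each [-0.006 -0.005 -0.801]
seat [0.48757276 0.4114737  0.        ] hook front 60mm beyond tips [0.47351866 0.25711217 0.        ]
```

Request:
servo_tool --commands '[{"xyz": [0,0,-0.2],"dr": [0,0,0],"fingers": 0},{"xyz": [0,0,-0.4],"dr": [0,0,0],"fingers": 0},{"xyz": [0,0,-0.5],"dr": [0,0,0],"fingers": 0},{"xyz": [0,0,-0.5],"dr": [0,0,0],"fingers": 0},{"xyz": [0,0,-0.5],"dr": [0,0,0],"fingers": 0},{"xyz": [0,0,-0.5],"dr": [0,0,0],"fingers": 0},{"xyz": [0,0,-0.4],"dr": [0,0,0],"fingers": 0},{"xyz": [0,0,-0.2],"dr": [0,0,0],"fingers": 0},{"xyz": [0,0,0],"dr": [0,0,0],"fingers": 0},{"xyz": [0,0,0],"dr": [0,0,0],"fingers": 0}]'

```text
time_s: 47.68
tool_pos: [0.5382, 0.0962, 0.2649]
orientation: [-0.0, 0.095, 0.995, -0.0]
wrist_force: [0.2, -0.2, -8.6]
gripper_width: 0.0114
grip_force: 78.2
```

Request:
servo_tool --commands '[{"xyz": [0,0,0],"dr": [0,0,-0.25],"fingers": 0},{"xyz": [0,0,0],"dr": [0,0,-0.5],"fingers": 0},{"xyz": [0,0,0],"dr": [0,0,-0.25],"fingers": 0},{"xyz": [0,0,0],"dr": [0,0,0],"fingers": 0},{"xyz": [0,0,0],"dr": [0,0,0],"fingers": 0},{"xyz": [0,0,0],"dr": [0,0,0],"fingers": 0}]'

```text
time_s: 48.18
tool_pos: [0.5382, 0.0962, 0.2648]
orientation: [-0.001, 0.044, 0.999, -0.0]
wrist_force: [0.6, 0.2, -8.9]
gripper_width: 0.0112
grip_force: 78.2
```

```bash
python3 - <<'E'
from plan import *
import ov
T=W(hk,[(-.20,0,.265)])[0]; T2=W(hk,[(-.105,0,.265)])[0]
path(T,T2)
ov.car=(.5386,.0962,-.091)
s=snap('scene')
im=s['pixels'][:,:,::-1]; cv2.imwrite('pics/l1.png',cv2.resize(im[60:300,230:500],(765,600-0*1)[:2],interpolation=cv2.INTER_CUBIC))
E
```

```text
t 48.2 at [0.5382 0.0962 0.2648] w 0.0112 tool y [ 0.087  0.996 -0.   ] z [-0.001 -0.    -1.   ] F [ 0.6  0.2 -8.9]
[0.48  0.327 0.265] total [ 2.61  7.49 -0.01] | n 8 each [ 0.326  0.936 -0.001]
[0.488 0.421 0.265] total [-0.01  3.17 -0.  ] | n 4 each [-0.003  0.792 -0.   ]
```

View pics/l1.png

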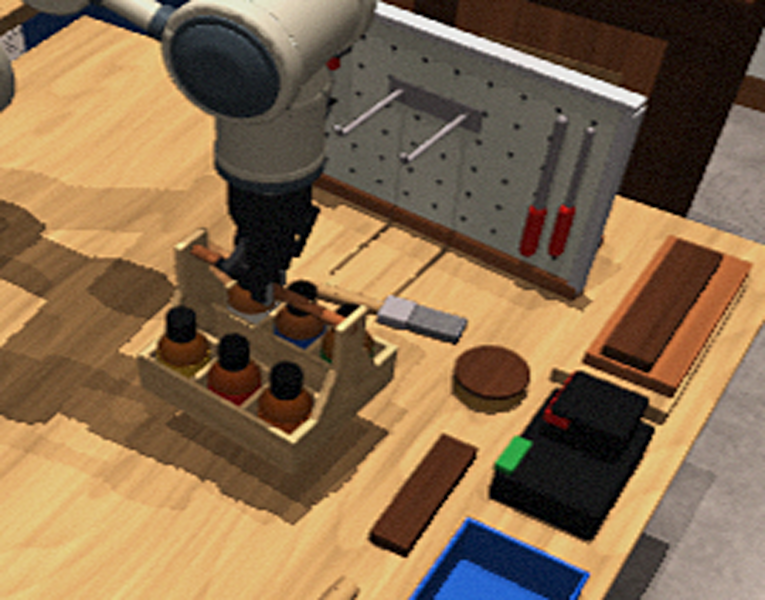

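The loaded carrier hangs level from the gripper, and the prong tips are at about pixels (351,112) and (373,123) of the scene image. I'll check the hook model against these.

```bash
python3 - <<'E'
from plan import *
s=snap('scene')
print(proj(s,W(hk,[(-.144,.045,.247),(-.144,-.045,.247)])).round(1))
px=np.array([(351.1,112),(373,122.8)])-.3
print([ray(s,*p,.246).round(4) for p in px], W(hk,[(-.144,.045,.247),(-.144,-.045,.247)]).round(4))
E
```

```text
[[346.9 112.5]
 [370.2 123.5]]
[array([0.4477, 0.3984, 0.246 ]), array([0.5335, 0.3885, 0.246 ])] [[0.4401 0.3867 0.247 ]
 [0.5298 0.3785 0.247 ]]
```

Request:
servo_tool --commands '[{"xyz": [0.1,0.3,0],"dr": [0,0,0],"fingers": 0},{"xyz": [0.21,0.6,0],"dr": [0,0,0],"fingers": 0},{"xyz": [0.3,0.85,0],"dr": [0,0,0],"fingers": 0},{"xyz": [0.34,0.99,0],"dr": [0,0,0],"fingers": 0},{"xyz": [0.34,0.99,0],"dr": [0,0,0],"fingers": 0},{"xyz": [0.34,0.99,0],"dr": [0,0,0],"fingers": 0},{"xyz": [0.34,0.99,0],"dr": [0,0,0],"fingers": 0},{"xyz": [0.3,0.85,0],"dr": [0,0,0],"fingers": 0},{"xyz": [0.21,0.6,0],"dr": [0,0,0],"fingers": 0},{"xyz": [0.13,0.33,0],"dr": [0,0,0],"fingers": 0}]'

```text
time_s: 49.12
tool_pos: [0.4788, 0.3296, 0.2653]
orientation: [-0.0, 0.042, 0.999, 0.0]
wrist_force: [-0.6, 0.4, -8.3]
gripper_width: 0.0117
grip_force: 78.3
```

Request:
servo_tool --commands '[{"xyz": [0,0,0],"dr": [0,0,0],"fingers": 0},{"xyz": [0,0,0],"dr": [0,0,0],"fingers": 0},{"xyz": [0,0,0],"dr": [0,0,0],"fingers": 0}]'

```text
time_s: 49.37
tool_pos: [0.48, 0.3262, 0.2653]
orientation: [-0.0, 0.043, 0.999, -0.0]
wrist_force: [0.2, -0.1, -9.3]
gripper_width: 0.0115
grip_force: 78.3
```

```bash
python3 - <<'E'
from plan import *
path(W(hk,[(-.20,0,.265)])[0],W(hk,[(-.105,0,.265)])[0])
s=snap('scene'); im=s['pixels'][:,:,::-1]
t=snap('top')['pixels'][:,:,::-1]
A=cv2.resize(im[60:220,300:480],(450,400),interpolation=cv2.INTER_CUBIC); Bq=cv2.resize(t[150:290,140:280],(350,350),interpolation=cv2.INTER_CUBIC)
cv2.imwrite('pics/l2.png',np.hstack([A[:350],Bq]))
E
```

```text
t 49.4 at [0.48   0.3262 0.2653] w 0.0115 tool y [ 0.087  0.996 -0.001] z [-0.    -0.001 -1.   ] F [ 0.2 -0.1 -9.3]
[0.48  0.327 0.265] total [0.01 0.02 0.01] | n 1 each [0.005 0.019 0.009]
[0.488 0.421 0.265] total [-0.01  3.17 -0.  ] | n 4 each [-0.003  0.792 -0.   ]
```

View pics/l2.png

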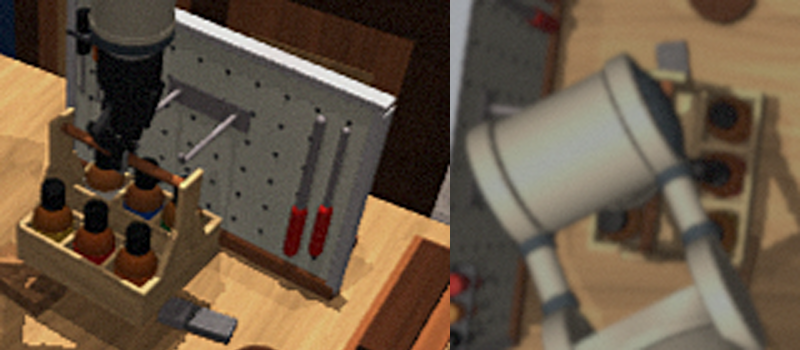

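The carrier is in front of the prongs with the dowel just above tip height. I'll ease it in, aiming slightly inside the seat.

Request:
servo_tool --commands '[{"xyz": [-0.02,0.25,0],"dr": [0,0,0],"fingers": 0},{"xyz": [-0.02,0.45,0],"dr": [0,0,0],"fingers": 0},{"xyz": [-0.02,0.5,0],"dr": [0,0,0],"fingers": 0},{"xyz": [-0.02,0.5,0],"dr": [0,0,0],"fingers": 0},{"xyz": [-0.02,0.5,0],"dr": [0,0,0],"fingers": 0},{"xyz": [0,0.5,0],"dr": [0,0,0],"fingers": 0},{"xyz": [0,0.5,0],"dr": [0,0,0],"fingers": 0},{"xyz": [0,0.3,0],"dr": [0,0,0],"fingers": 0},{"xyz": [0,0,0],"dr": [0,0,0],"fingers": 0},{"xyz": [0,0,0],"dr": [0,0,0],"fingers": 0}]'

```text
time_s: 50.3
tool_pos: [0.4919, 0.4317, 0.265]
orientation: [-0.0, 0.043, 0.999, -0.0]
wrist_force: [-0.8, -0.8, -9.0]
gripper_width: 0.0116
grip_force: 78.4
```

Request:
servo_tool --commands '[{"xyz": [0,0,0.2],"dr": [0,0,0],"fingers": 0},{"xyz": [0,0,0.2],"dr": [0,0,0],"fingers": 0},{"xyz": [0,0,0.1],"dr": [0,0,0],"fingers": 0},{"xyz": [0,0,0],"dr": [0,0,0],"fingers": 0},{"xyz": [0,0,0],"dr": [0,0,0],"fingers": 0}]'

```text
time_s: 50.72
tool_pos: [0.4919, 0.4308, 0.2501]
orientation: [-0.0, 0.043, 0.999, -0.0]
wrist_force: [-0.4, 0.5, -8.8]
gripper_width: 0.0116
grip_force: 78.4
```

Request:
servo_tool --commands '[{"xyz": [0,0,0.08],"dr": [0,0,0],"fingers": 0},{"xyz": [0,0,0.07],"dr": [0,0,0],"fingers": 0},{"xyz": [0,0,0.07],"dr": [0,0,0],"fingers": 0},{"xyz": [0,0,0],"dr": [0,0,0],"fingers": 0},{"xyz": [0,0,0],"dr": [0,0,0],"fingers": 0}]'

```text
time_s: 51.13
tool_pos: [0.492, 0.4312, 0.2438]
orientation: [0.0, 0.043, 0.999, 0.0]
wrist_force: [1.0, -0.3, -7.3]
gripper_width: 0.0116
grip_force: 78.6
```

```bash
python3 - <<'E'
from plan import *
path((.4919,.4308,.2437))
s=snap('scene'); im=s['pixels'][:,:,::-1]
cv2.imwrite('pics/l3.png',cv2.resize(im[60:210,300:500],(800,600),interpolation=cv2.INTER_CUBIC))
E
```

```text
t 51.1 at [0.492  0.4312 0.2438] w 0.0116 tool y [0.086 0.996 0.   ] z [ 0.  0. -1.] F [ 1.  -0.3 -7.3]
[0.492 0.431 0.244] total [ 0.   -0.01  0.  ] | n 1 each [ 0.002 -0.015  0.005]
```

View pics/l3.png

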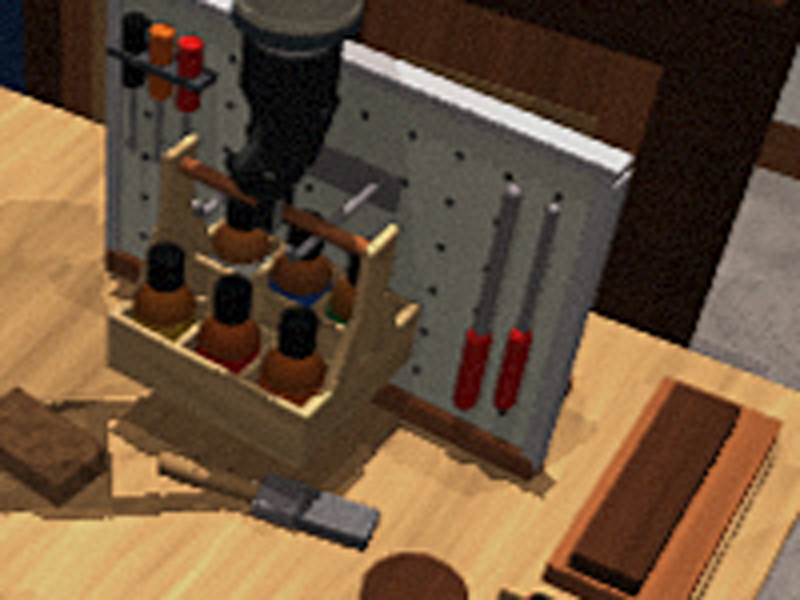

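Both tips, at about (205,207) and (305,240), stick out in front of the dowel, which lies across the prongs. I'll lower until the weight is taken.

Request:
servo_tool --commands '[{"xyz": [0,0,0.04],"dr": [0,0,0],"fingers": 0},{"xyz": [0,0,0.03],"dr": [0,0,0],"fingers": 0},{"xyz": [0,0,0],"dr": [0,0,0],"fingers": 0},{"xyz": [0,0,0],"dr": [0,0,0],"fingers": 0}]'

```text
time_s: 51.52
tool_pos: [0.4922, 0.4313, 0.2433]
orientation: [0.001, 0.043, 0.999, 0.0]
wrist_force: [-4.9, -3.8, 10.3]
gripper_width: 0.0114
grip_force: 81.0
```

Request:
servo_tool --commands '[{"xyz": [0,0,-0.03],"dr": [0,0,0],"fingers": 0},{"xyz": [0,0,0],"dr": [0,0,0],"fingers": 0},{"xyz": [0,0,0],"dr": [0,0,0],"fingers": 0.16},{"xyz": [0,0,0],"dr": [0,0,0],"fingers": 0.22},{"xyz": [0,0,0],"dr": [0,0,0],"fingers": 0.3},{"xyz": [0,0,0],"dr": [0,0,0],"fingers": 0.4},{"xyz": [0,0,0],"dr": [0,0,0],"fingers": 0.6},{"xyz": [0,0,0],"dr": [0,0,0],"fingers": 0.6},{"xyz": [0,0,0],"dr": [0,0,0],"fingers": 0.6},{"xyz": [0,0,0],"dr": [0,0,0],"fingers": 0.6}]'

```text
time_s: 52.35
tool_pos: [0.492, 0.4313, 0.2425]
orientation: [-0.0, 0.043, 0.999, 0.0]
wrist_force: [-0.9, 0.5, -0.3]
gripper_width: 0.0509
grip_force: 0.0
```

Request:
servo_tool --commands '[{"xyz": [0,0,-0.2],"dr": [0,0,0],"fingers": 0.6},{"xyz": [0,0,-0.3],"dr": [0,0,0],"fingers": 0.6},{"xyz": [0,0,-0.5],"dr": [0,0,0],"fingers": 0.6},{"xyz": [0,0,-0.7],"dr": [0,0,0],"fingers": 0.6},{"xyz": [0,0,-0.9],"dr": [0,0,0],"fingers": 0.6},{"xyz": [0,0,-0.9],"dr": [0,0,0],"fingers": 0.6},{"xyz": [0,0,0],"dr": [0,0,0],"fingers": 0.6}]'

```text
time_s: 52.93
tool_pos: [0.4934, 0.4323, 0.3544]
orientation: [0.003, 0.043, 0.999, 0.003]
wrist_force: [-0.0, 0.9, 0.3]
gripper_width: 0.0513
grip_force: 0.0
```

Request:
servo_tool --commands '[{"xyz": [0,-0.9,-0.2],"dr": [0,0,0],"fingers": 0.6},{"xyz": [0,-0.9,-0.2],"dr": [0,0,0],"fingers": 0.6},{"xyz": [0,-0.9,-0.2],"dr": [0,0,0],"fingers": 0.6},{"xyz": [0,-0.9,-0.2],"dr": [0,0,0],"fingers": 0.6},{"xyz": [0,-0.9,0],"dr": [0,0,0],"fingers": 0.6},{"xyz": [0,-0.9,0],"dr": [0,0,0],"fingers": 0.6},{"xyz": [0,-0.9,0],"dr": [0,0,0],"fingers": 0.6},{"xyz": [0,-0.9,0],"dr": [0,0,0],"fingers": 0.6},{"xyz": [0,-0.9,0],"dr": [0,0,0],"fingers": 0.6},{"xyz": [0,0,0],"dr": [0,0,0],"fingers": 0.6}]'

```text
time_s: 53.77
tool_pos: [0.4706, 0.1857, 0.3726]
orientation: [0.001, 0.044, 0.999, -0.0]
wrist_force: [1.0, 0.1, 0.8]
gripper_width: 0.051
grip_force: 0.0
```

Request:
servo_tool --commands '[{"xyz": [0,0,0],"dr": [0,0,0],"fingers": 0.6},{"xyz": [0,0,0],"dr": [0,0,0],"fingers": 0.6},{"xyz": [0,0,0],"dr": [0,0,0],"fingers": 0.6},{"xyz": [0,0,0],"dr": [0,0,0],"fingers": 0.6},{"xyz": [0,0,0],"dr": [0,0,0],"fingers": 0.6},{"xyz": [0,0,0],"dr": [0,0,0],"fingers": 0.6},{"xyz": [0,0,0],"dr": [0,0,0],"fingers": 0.6},{"xyz": [0,0,0],"dr": [0,0,0],"fingers": 0.6},{"xyz": [0,0,0],"dr": [0,0,0],"fingers": 0.6},{"xyz": [0,0,0],"dr": [0,0,0],"fingers": 0.6}]'

```text
time_s: 54.6
tool_pos: [0.471, 0.1892, 0.3716]
orientation: [-0.0, 0.043, 0.999, 0.0]
wrist_force: [0.4, 0.4, 0.2]
gripper_width: 0.051
grip_force: 0.0
```

```bash
python3 - <<'E'
from plan import *
i1=snap('scene')['pixels'].astype(int)
for _ in range(6): i2=snap('scene')['pixels'].astype(int)
print('motion',abs(i2-i1)[60:200,300:440].mean(), abs(i2-i1)[300:380,60:200].mean())
t=snap('top')['pixels'][:,:,::-1]
A=cv2.resize(i2.astype(np.uint8)[60:200,310:450,::-1],(400,400),interpolation=cv2.INTER_CUBIC); Bq=cv2.resize(t[150:270,130:250],(400,400),interpolation=cv2.INTER_CUBIC)
cv2.imwrite('pics/l4.png',np.hstack([A,Bq]))
E
```

```text
motion 3.5331462585034012 2.956547619047619
```

View pics/l4.png

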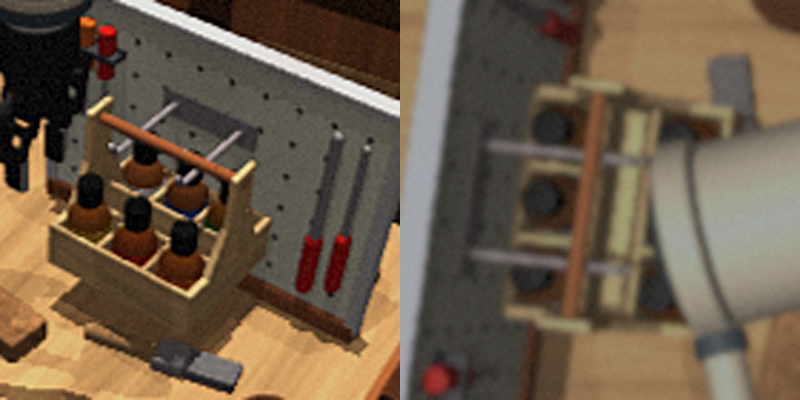

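The carrier hangs still with the dowel across both prongs. It is centred between them, about 98 mm out from the board (allowed 80–137 mm). The gripper is clear.

```bash
python3 -c "
from station import env
print(env.job_done())"
```

```text
the job is handed in; nothing more can be done
None
```

All six bottles are standing in their own cells, and the loaded carrier is hanging still and released on both prongs of the hook; the job was handed in at about 55 s of the 210 s limit, and the verdict was not shown to me.

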